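# Pack the spice rack and push the end stop snug

## Task

Tidy the spices into the low wooden rack: draw its sliding end stop back to make room, stand the two loose spice jars and the salt shaker in the rack with the jar that is already there, with the shaker last in the row, next to the stop, and then push the stop up so that the whole row is packed snug against the end wall. Everything in the rack must stand upright on its floor between the two rails, nothing may be knocked over, and the other things on the worktop stay where they are.

Things in the scene. Friction and masses are not known exactly. Their poses are not given: they have to be found in the camera images.
- rack: narrow spice rack of pale wood fixed to the worktop, 312 mm long (its y), 70 mm deep (its x). Origin under its middle at worktop height, z up. Its floor is 12 mm above the worktop. A round steel rail 6 mm thick, top 38 mm above the worktop, runs along each long side; 53 mm clear between them (x -26.5 to +26.5 mm). Low posts and a low bar (top 38 mm) close the -y end at y = -152 to -160 mm
- wall_foot (a point): foot of the rack's fixed end wall: the point on the rack floor (12 mm above the worktop), midway between the rails, on the wall's inner face, at rack y = +140 mm. The wall is 70 mm wide, 10 mm thick and its top is 108 mm above the worktop; the row is packed against it from the -y side
- end_stop (a joint): the rack's sliding end stop: its value is the clear distance in m between the end wall's inner face and the stop's flat face, from 0 to 0.230 (0.230 = fully drawn back, to -y). It slides along rack y with about 2.5 N of friction and stays where it is left. It starts too near the wall for four things to fit
- stop_well (a point): middle of the end stop's finger well, 57 mm above the worktop, 32 mm to -y of the stop's flat face. The stop, pale wood, 46 mm wide: face plate 8 mm thick (top 84 mm up), low foot (top 24 mm up) and, 48 mm behind the plate, a second upright (8 mm, top 77 mm up). The well is the gap between; shut fingers lowered into it can push the stop either way by these uprights
- jar_a_mid (a point): glass spice jar with a dark screw cap, a straight round cylinder 41 mm in diameter and 105 mm tall, about 0.11 kg; the point is its centre, 52.5 mm above its underside, z along its axis; starts on the worktop among the clutter
- jar_b_mid (a point): glass spice jar with a dark screw cap, a straight round cylinder 41 mm in diameter and 105 mm tall, about 0.11 kg; the point is its centre, 52.5 mm above its underside, z along its axis; starts on the worktop among the clutter
- jar_c_mid (a point): glass spice jar with a dark screw cap, a straight round cylinder 41 mm in diameter and 105 mm tall, about 0.11 kg; the point is its centre, 52.5 mm above its underside, z along its axis; starts upright in the rack, between the wall and the stop, touching neither
- shaker_mid (a point): salt shaker, the shorter and slightly thicker of the upright round things, with a pale domed top: 90 mm tall, body 44 mm in diameter up to 66 mm, then narrowing to a 34 mm head; about 0.1 kg; the point is its centre, 45 mm above its underside, z along its axis; starts on the worktop among the clutter
- egg_cup_mid (a point): bystander, leave it where it is: egg cup 47 mm wide, 54 mm tall; the point is 27 mm up on its axis
- mushroom_mid (a point): bystander, leave it where it is: brown mushroom 49 mm wide, 44 mm tall; the point is 22 mm up on its axis
- garlic_mid (a point): bystander, leave it where it is: garlic bulb 60 mm wide, 59 mm tall; the point is 30 mm up on its axis
- glass_mid (a point): bystander, leave it where it is: small empty drinking glass 46 mm wide, 59 mm tall; the point is 30 mm up on its axis
- candle_mid (a point): bystander, leave it where it is: low tea light in a metal cup, 38 mm wide, 16 mm tall; the point is 8 mm up on its axis
- pepper_mill_mid (a point): bystander, leave it where it is: turned wooden pepper mill 58 mm wide, 150 mm tall; the point is 75 mm up on its axis
There are look-alikes about, which are no part of the job. What is shaped like the part that bears jar_a_mid but green or turquoise is not meant.

How it is judged (in metres and radians):
On the way, in this order (a step that is already met when the one before it is completed fails the run):
1. the end stop is drawn back so that all four fit (value of joint end_stop above 0.168 m), for 0.2 s.
2. all three jars and the shaker stand upright in the rack (x of jar_a_mid in the frame of rack between -0.01 and 0.01 m and y of jar_a_mid in the frame of rack between -0.1 and 0.14 m and z of jar_a_mid in the frame of rack between 0.045 and 0.069 m and angle between each of jar_a_mid, jar_b_mid, jar_c_mid, shaker_mid's own z axis and vertical below 0.12 rad and x of jar_b_mid in the frame of rack between -0.01 and 0.01 m and y of jar_b_mid in the frame of rack between -0.1 and 0.14 m and z of jar_b_mid in the frame of rack between 0.045 and 0.069 m and x of jar_c_mid in the frame of rack between -0.01 and 0.01 m and y of jar_c_mid in the frame of rack between -0.1 and 0.14 m and z of jar_c_mid in the frame of rack between 0.045 and 0.069 m and x of shaker_mid in the frame of rack between -0.01 and 0.01 m and y of shaker_mid in the frame of rack between -0.1 and 0.14 m and z of shaker_mid in the frame of rack between 0.045 and 0.069 m), for 0.2 s.
At the end, for the whole second after the job is handed in: All three jars and the salt shaker stand upright (within 7 degrees) on the rack floor between the rails, the shaker next to the stop; the stop is 170 mm or less from the wall (the row is about 165 mm long: up to 5 mm of slack); the six bystanders are within 30 mm of their start (x of jar_a_mid in the frame of rack between -0.01 and 0.01 m and y of jar_a_mid in the frame of rack between 0.022 and 0.14 m and z of jar_a_mid in the frame of rack between 0.045 and 0.069 m and angle between each of jar_a_mid, jar_b_mid, jar_c_mid, shaker_mid's own z axis and vertical below 0.12 rad and x of jar_b_mid in the frame of rack between -0.01 and 0.01 m and y of jar_b_mid in the frame of rack between 0.022 and 0.14 m and z of jar_b_mid in the frame of rack between 0.045 and 0.069 m and x of jar_c_mid in the frame of rack between -0.01 and 0.01 m and y of jar_c_mid in the frame of rack between 0.022 and 0.14 m and z of jar_c_mid in the frame of rack between 0.045 and 0.069 m and x of shaker_mid in the frame of rack between -0.01 and 0.01 m and y of shaker_mid in the frame of rack between -0.02 and 0.14 m and z of shaker_mid in the frame of rack between 0.045 and 0.069 m and y of shaker_mid in the frame of rack below 0.012 m and value of joint end_stop below 0.17 m and distance of each of egg_cup_mid, mushroom_mid, garlic_mid, glass_mid, candle_mid, pepper_mill_mid from where it was at the start of the episode below 0.03 m); the robot touches nothing.
It fails at once if a jar or the shaker is knocked over (angle between any of jar_a_mid, jar_b_mid, jar_c_mid, shaker_mid's own z axis and vertical above 0.7 rad).
It fails at once if a bystander is shifted by more than 30 mm (distance of any of egg_cup_mid, mushroom_mid, garlic_mid, glass_mid, candle_mid, pepper_mill_mid from where it was at the start of the episode above 0.03 m).
It also fails if it takes over 72 s, if anything falls off the work surface, if the arm or the gripper's body presses on something with over 40 N, if the wrist force passes 120 N, or if a joint passes its speed limit or range.

## Robot

A 6-joint arm with a two-finger parallel gripper is mounted at the origin on a cart in front of the work surface, level with it; the furniture and walls round the work are solid. World frame = base frame: x ahead of the robot, y to its left, z up, the work surface at z = 0. Lengths are in mm, angles in degrees, forces in N, time in s.
With the tool pointing down it reaches from about 325 to 900 mm from the base axis. Payload 3.5 kg.
Tool frame: the origin (TCP) lies midway between the tips of the shut fingers; the grasp point (between the pads) lies grip_point_offset behind it (grip_point_offset is the distance from the TCP to the grasp point, in mm); z points along the fingers, y is the line along which they close (so a half turn about z gives the same grasp; the last joint's range is limited). The gripper opens to 85 mm and grips with 20 to 120 N. Pads are 22 mm wide; open, the fingers measure 114 mm over their backs; the gripper's body (76 mm by 85 mm) begins 54 mm behind the grasp point. The pads swing forward as they close: fully open they stand 13 mm farther back than shut.
Start: joints at [-74.966, 15.837, -1.513, 72.651, 0, 84.076], TCP at [223.548, -583.651, 231.313] pointing down, gripper open.
Joint ranges: [-178.77, 178.77], [-48.84, 107.48], [-61.69, 71.31], [-111.58, 123.2], [-90, 87.43], [-180, 180]. Speed limits (degrees/s): [147.25, 147.25, 180, 180, 180, 180].

## Interface

Orientations are given as [roll, pitch, yaw] about the fixed x, y, z axes, in that order (R = Rz(yaw) Ry(pitch) Rx(roll)).
In Python, from plant import * gives the robot as it stands.
- The arm moves only by the tool servo_tool, never from a script. Its argument "deltas" is a list of rows, each an object with "gripper": the opening, from 0 (shut) to 1 (fully open); "xyz": the shift along the tool's x, y, z in mm, a list of three; "angular": the turn, a rotation vector about the tool's x, y, z in rad, a list of three. In form: [{"gripper": gripper, "xyz": [x, y, z], "angular": [ax, ay, az]}, ...]. A call has 1 to 12 rows; each row is the pose to reach, as a shift and turn from the pose commanded when the call began, along the tool's axes at that moment; what a row does not reach only later rows make up. A row lasts 1/12 s, in which the tool goes at most 41.7 mm and 7.16 degrees, less where a joint would pass 70% of its speed; a pose out of reach is approached as far as the arm can. A call with a gripper value outside its range is refused whole. The fingers move at their own pace and stop on an object; "squeeze" is the grip in N (left out, the last holds). Time passes only in rows, so rows that repeat a pose let the fingers close. It gives the time, the measured TCP pose, the force, the opening and the grip force at its end, in the units of the state.
- observe(): the state, without advancing time (a new reading comes with each control period).
- snapshot(name): name is "side" or "top"; returns a dict with "frame" (480x640x3 uint8, blue, green, red), "K" (3x3 intrinsics, pixels), "position" and "rotation" of the camera in the world. Camera axes: x right, y up, looking along -z (the intrinsics and any distortion apply to the point x, -y, -z); pixel columns grow to the right and rows downward; lengths in mm; the calibration is good to about 2 mm. A picture is of the moment at which its call begins. There is no depth.
- close_job(): hands the job in; it is judged then, once.
The state is a dict: "time": time; "qpos": joint angles; "joint_velocities": joint speeds; "joint_torque": joint torques, N m; "tcp_pos": TCP position; "eef_rot": TCP orientation; "ft_force": force on the tool from outside, world axes, zero at the start; "ft_torque": the same for the moment, N m; "finger_gap": opening from 0.0 (shut) to 1.0 (fully open); "grasp_force": force on a finger pad.
Only numpy, scipy, OpenCV 4.12 (cv2) and the standard library are available. Lean on these libraries where they do the work, as an engineer would, in place of code of your own. Each camera call takes 0.05 s, during which the arm holds its last target. There are 200 camera calls.

## Working session

There is one attempt and no reset: what is moved stays moved. The work goes in short steps, Python scripts to look and compute and a tool call to move; the robot and the scene stay as the last step left them, time stands still between calls to the robot, and variables do not carry over. Pictures are saved under pics/ and viewed, at most 10 in all, crops included, and the job is handed in when it is done.

Besides the shell and the picture viewer there is one more tool, called after ">>>" by a JSON object that holds its "api" and its "payload". servo_tool: Moves the arm, as the interface text tells. Its arguments: {"type":"object","properties":{"deltas":{"type":"array"},"squeeze":{"type":"number"}},"required":["deltas"]}

```bash
mkdir -p pics; ls; python3 - <<'E'
from plant import *
import cv2,pickle
for n in("top","side"):
    s=snapshot(n);cv2.imwrite(f"pics/{n}0.png",s["frame"]);pickle.dump(s,open(f"{n}0.pkl","wb"))
    print(n,s["K"],s["position"],s["rotation"],[k for k in s])
o=observe();print(o)
try: print(grip_point_offset)
except Exception as e: print(e)
E
```

```text
pics
top [[468.47644342   0.         318.61599653]
 [  0.         468.47644342 241.40712189]
 [  0.           0.           1.        ]] [ 335.91760934 -242.97645548 1589.81301894] [  6.27819041   0.14975709 -91.32862659] ['frame', 'K', 'position', 'rotation']
side [[576.41583922   0.         321.93412433]
 [  0.         576.41583922 244.16280479]
 [  0.           0.           1.        ]] [-805.15418366   15.70148466  982.70972163] [  55.36165105   -1.44998658 -100.17495737] ['frame', 'K', 'position', 'rotation']
{'time': 0.1, 'qpos': array([-7.49676070e+01,  1.58757102e+01, -1.58921881e+00,  7.26519209e+01,
        5.57293381e-04,  8.40756677e+01]), 'joint_velocities': array([ 0.02444007, -0.04723808,  0.22518576,  0.05664978,  0.0097831 ,
       -0.01371002]), 'joint_torque': array([ 5.38056554e-05, -4.46706891e+01,  2.96129161e+01,  8.48856813e-03,
       -4.69287704e-05, -7.34683567e-06]), 'tcp_pos': array([ 223.34873186, -582.97264244,  230.25821321]), 'eef_rot': array([-1.79883832e+02, -1.26149645e-02,  2.09567119e+01]), 'ft_force': array([ 0.26719347,  0.2858911 , -0.05829688]), 'ft_torque': array([-0.04722054,  0.04187014,  0.08071602]), 'grasp_force': 0.0, 'finger_gap': 1.0013836965870726}
18.700000000000003
```

View pics/top0.png

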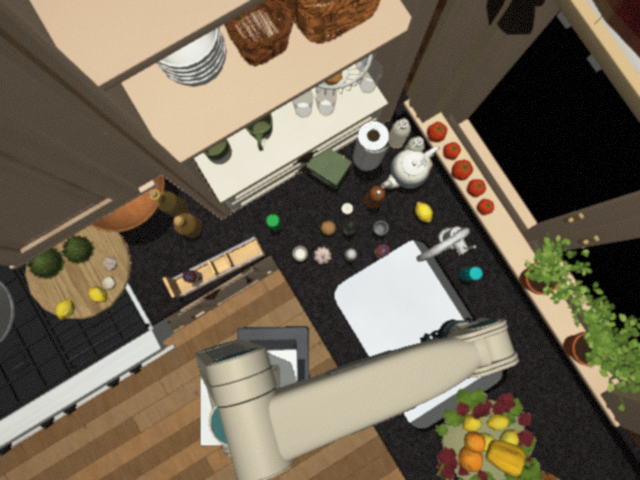

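View pics/side0.png

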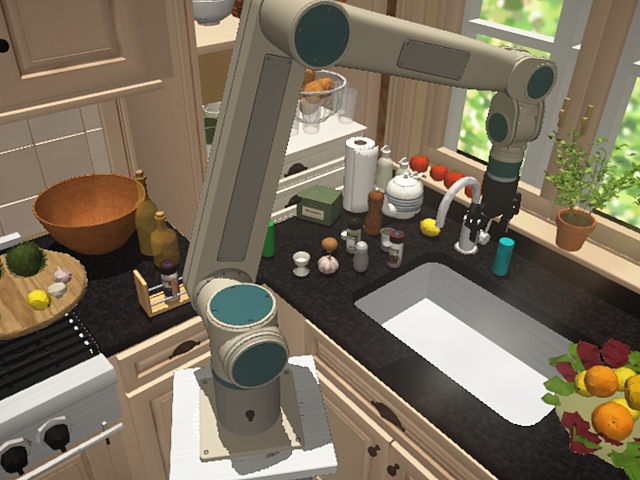

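The top view shows the rack at about (165–262, 237–295), with the wall towards the left (dark jar near (192,277)). The clutter is at (265–440, 195–265). In the side view the rack is at (135–200, 260–315) and the clutter at (265–410, 195–275). I'll zoom in on both.

```bash
cat > h.py <<'E'
import numpy as np,cv2,pickle
from scipy.spatial.transform import Rotation as R
def ray(s,uv):
    K=s["K"];M=R.from_euler("xyz",s["rotation"],degrees=True).as_matrix()
    d=np.array([(uv[0]-K[0,2])/K[0,0],-(uv[1]-K[1,2])/K[1,1],-1.]);return np.array(s["position"]),M@d
def plane(s,uv,z):
    p,d=ray(s,uv);return p+d*(z-p[2])/d[2]
def proj(s,P):
    M=R.from_euler("xyz",s["rotation"],degrees=True).as_matrix()
    c=(np.atleast_2d(P)-s["position"])@M;K=s["K"]
    return np.c_[K[0,2]+K[0,0]*c[:,0]/-c[:,2],K[1,2]-K[1,1]*c[:,1]/-c[:,2]]
def tri(s1,u1,s2,u2):
    p,d=ray(s1,u1);q,e=ray(s2,u2)
    t=np.linalg.lstsq(np.c_[d,-e],q-p,rcond=None)[0];a=p+d*t[0];b=q+e*t[1]
    return (a+b)/2,np.linalg.norm(a-b)
E
python3 - <<'E'
from h import *
t=pickle.load(open("top0.pkl","rb"));s=pickle.load(open("side0.pkl","rb"))
a=cv2.resize(t["frame"][185:275,255:400],(800,497),interpolation=3)
b=cv2.resize(t["frame"][225:305,150:280],(800,492),interpolation=3)
c=cv2.resize(s["frame"][185:285,250:420],(800,470),interpolation=3)
d=cv2.resize(s["frame"][240:330,120:220],(660,594),interpolation=3)
for n,i in zip("abcd",(a,b,c,d)):cv2.imwrite(f"pics/c_{n}.png",i)
# self check: tcp
print(proj(t,[223.5,-583.6,231]),proj(s,[223.5,-583.6,231]))
print(plane(t,(215,268),12),plane(t,(380,225),0))
E
```

```text
[[439.97192866 329.74333941]] [[487.64663989 240.37648657]]
[427.63292186 108.22143925  12.        ] [ 562.47139587 -454.43874637    0.        ]
```

View pics/c_a.png

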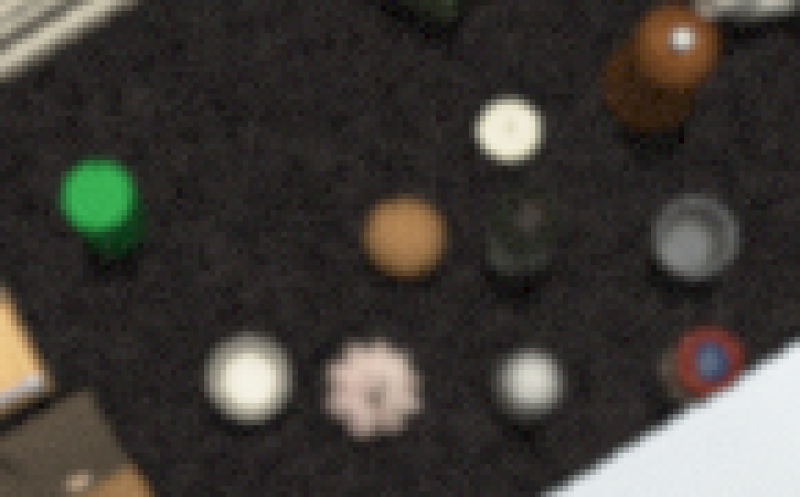

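View pics/c_b.png

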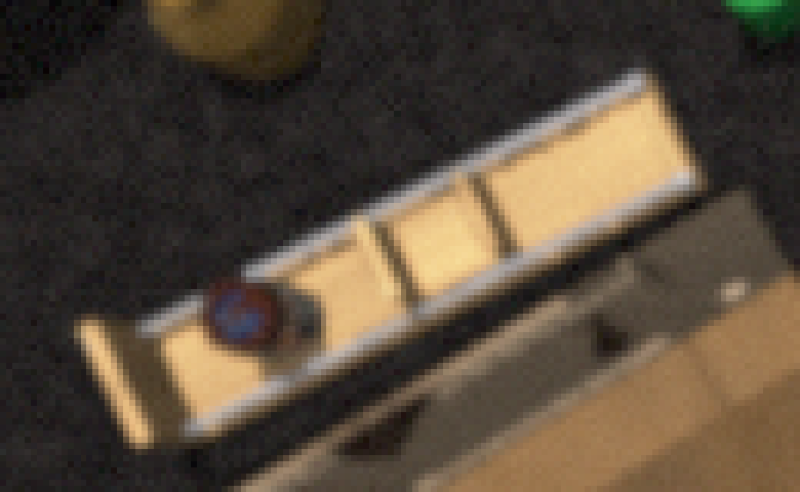

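View pics/c_c.png

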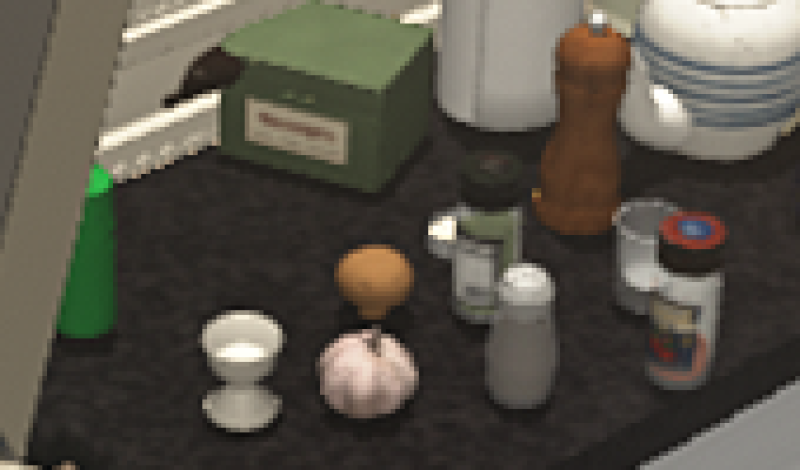

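View pics/c_d.png

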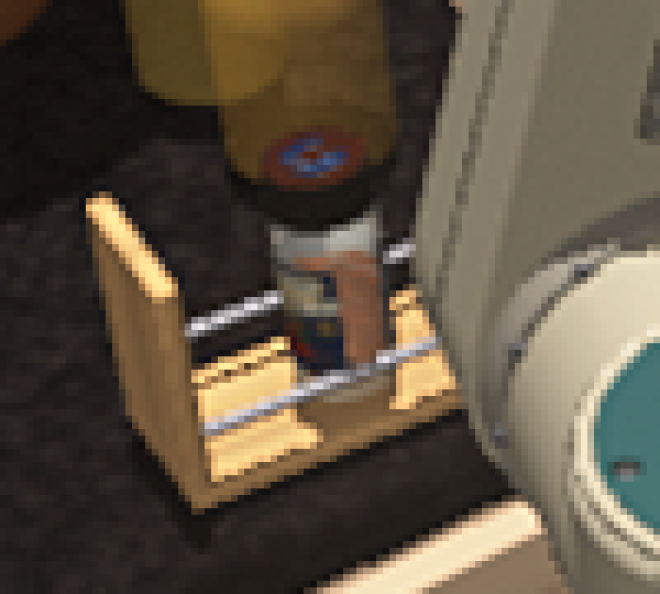

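The close views show:
- **Jars:** the red-capped jar's top is at crop (708,360) in the top view and (693,232) in the side view. The dark-capped jar is at about (522,225) top and (492,165) side.
- **Shaker:** (532,380) top and (525,275) side.
- **Rack:** wall top at (78–155, 320–448), rails ending at (645,75) and (695,180), stop plate at about (360,220)–(400,300), and jar C's cap at (242,315).

The plain green cylinder is a decoy. Next I measure positions.

```bash
python3 - <<'E'
from h import *
t=pickle.load(open("top0.pkl","rb"));s=pickle.load(open("side0.pkl","rb"))
A=lambda p:(255+(p[0]+.5)*145/800-.5,185+(p[1]+.5)*90/497-.5)
B=lambda p:(150+(p[0]+.5)*130/800-.5,225+(p[1]+.5)*80/492-.5)
C=lambda p:(250+(p[0]+.5)*170/800-.5,185+(p[1]+.5)*100/470-.5)
D=lambda p:(120+(p[0]+.5)*100/660-.5,240+(p[1]+.5)*90/594-.5)
np.set_printoptions(precision=1,suppress=True)
for n,a,c,z in[("red",(708,360),(693,232),105),("dark",(522,225),(492,165),105),("shaker",(532,380),(525,272),88),
  ("egg",(250,380),(243,332),52),("garlic",(374,390),(368,345),45),("glass",(696,238),(645,212),59),("mushroom",(404,237),(374,275),35),("candle",(509,130),None,16),("mill",(682,40),(598,20),148)]:
    print(n,plane(t,A(a),z),*( (plane(s,C(c),z),*tri(t,A(a),s,C(c))) if c else ()))
print("jarC",plane(t,B((242,315)),117),plane(s,D((313,157)),117),tri(t,B((242,315)),s,D((313,157))))
for n,p,z in[("wall top +x out",(78,325),108),("wall top +x in",(100,320),108),("wall -x out",(130,448),108),("wall -x in",(155,440),108),
 ("rail far w",(140,327),38),("rail far e",(645,77),38),("rail near w",(190,430),38),("rail near e",(692,180),38),
 ("plate +x in",(360,222),84),("plate -x",(405,303),84),("back +x",(470,180),77),("back -x",(510,250),77)]:
    print(n,plane(t,B(p),z))
E
```

```text
red [ 467.7 -446.8  105. ] [ 461.5 -444.9  105. ] [ 468.1 -447.4  100.4] 0.0697100680507677
dark [ 548.7 -341.9  105. ] [ 550.1 -343.8  105. ] [ 548.4 -342.6  106.2] 1.539590827297837
shaker [ 459.9 -346.1   88. ] [ 458.8 -343.9   88. ] [ 460.3 -345.3   86.9] 1.9073741674199416
egg [ 466.9 -180.3   52. ] [ 472.2 -179.4   52. ] [ 466.7 -179.6   55.8] 1.9012696637834763
garlic [ 459.7 -254.3   45. ] [ 458.4 -251.7   45. ] [ 460.1 -253.2   43.6] 2.201438398569546
glass [ 545.1 -448.7   59. ] [ 554.  -445.5   59. ] [ 544.9 -445.3   65. ] 5.392750597100362
mushroom [ 553.1 -274.8   35. ] [ 543.6 -271.8   35. ] [ 554.3 -274.5   27.5] 0.8290011812301675
candle [ 620.8 -341.6   16. ]
mill [ 646.3 -433.1  148. ] [ 642.7 -431.1  148. ] [ 647.  -432.9  145.5] 0.9547940825121771
jarC [398.9 166.8 117. ] [396.2 170.4 117. ] (array([399.2, 169.2, 114.3]), np.float64(3.2701576184545043))
wall top +x out [396.2 253.5 108. ]
wall top +x in [398.5 242.2 108. ]
wall -x out [332.8 226.  108. ]
wall -x in [336.6 213.3 108. ]
rail far w [397.2 243.5  38. ]
rail far e [526.2 -29.   38. ]
rail near w [341.5 216.2  38. ]
rail near e [469.5 -53.9  38. ]
plate +x in [447.6 114.5  84. ]
plate -x [404.6  90.9  84. ]
back +x [468.9  58.3  77. ]
back -x [431.5  37.3  77. ]
```

>>> {"api": "servo_tool", "payload": {"deltas": [{"gripper":0,"xyz":[438,-536,0],"angular":[0,0,-1.647]},{"gripper":0,"xyz":[438,-536,0],"angular":[0,0,-1.647]},{"gripper":0,"xyz":[438,-536,0],"angular":[0,0,-1.647]},{"gripper":0,"xyz":[438,-536,0],"angular":[0,0,-1.647]},{"gripper":0,"xyz":[438,-536,0],"angular":[0,0,-1.647]},{"gripper":0,"xyz":[438,-536,0],"angular":[0,0,-1.647]},{"gripper":0,"xyz":[438,-536,0],"angular":[0,0,-1.647]},{"gripper":0,"xyz":[438,-536,0],"angular":[0,0,-1.647]},{"gripper":0,"xyz":[438,-536,0],"angular":[0,0,-1.647]},{"gripper":0,"xyz":[438,-536,0],"angular":[0,0,-1.647]},{"gripper":0,"xyz":[438,-536,0],"angular":[0,0,-1.647]},{"gripper":0,"xyz":[438,-536,0],"angular":[0,0,-1.647]}]}}

```text
time: 1.1
tcp_pos: [380.3, -106.9, 231.2]
eef_rot: [180.0, 0.0, 107.2]
ft_force: [0.6, 0.3, -0.3]
finger_gap: -0.003
grasp_force: 0.0
```

```bash
cat > d.py <<'E'
# usage: d.py w X Y Z  (world target) or r x y z (rack target): prints tool deltas
import sys;from h import *;from plant import *
np.set_printoptions(precision=2,suppress=True)
o=observe();T=R.from_euler("xyz",o["eef_rot"],degrees=True)
G=R.from_euler("xyz",[180,0,115.3],degrees=True)
c=np.array([428,101.4,0]);F=R.from_euler("z",25.3,degrees=True)
print("t",o["time"],"tcp",o["tcp_pos"],o["eef_rot"],"rack",F.inv().apply(o["tcp_pos"]-c),"gap",o["finger_gap"],o["grasp_force"],o["ft_force"])
for i in range(1,len(sys.argv),4):
    p=np.array(sys.argv[i+1:i+4],float);p=c+F.apply(p) if sys.argv[i]=="r" else p
    print(T.inv().apply(p-o["tcp_pos"]),(T.inv()*G).as_rotvec())
E
python3 d.py r 0 -31 231
```

```text
t 1.1 tcp [ 380.28 -106.88  231.16] [179.99   0.01 107.22] rack [-132.16 -167.91  231.16] gap -0.0032689608581001153 0.0 [ 0.64  0.34 -0.26]
[154.12 111.61   0.15] [ 0.    0.   -0.14]
```

>>> {"api": "servo_tool", "payload": {"deltas": [{"gripper":0,"xyz":[156,112,0],"angular":[0,0,-0.141]},{"gripper":0,"xyz":[156,112,0],"angular":[0,0,-0.141]},{"gripper":0,"xyz":[156,112,0],"angular":[0,0,-0.141]},{"gripper":0,"xyz":[156,112,0],"angular":[0,0,-0.141]},{"gripper":0,"xyz":[156,112,0],"angular":[0,0,-0.141]},{"gripper":0,"xyz":[156,112,0],"angular":[0,0,-0.141]},{"gripper":0,"xyz":[156,112,40],"angular":[0,0,-0.141]},{"gripper":0,"xyz":[156,112,80],"angular":[0,0,-0.141]},{"gripper":0,"xyz":[156,112,115],"angular":[0,0,-0.141]},{"gripper":0,"xyz":[156,112,135],"angular":[0,0,-0.141]},{"gripper":0,"xyz":[156,112,135],"angular":[0,0,-0.141]}]}}

```text
time: 2.02
tcp_pos: [436.8, 72.3, 91.3]
eef_rot: [-179.4, -0.2, 114.9]
ft_force: [-1.4, -0.0, -0.1]
finger_gap: 0.001
grasp_force: 0.0
```

```bash
python3 d.py r 0 -29 96; python3 - <<'E'
from plant import *
from h import *
o=[snapshot("top"),snapshot("side")]
b=cv2.resize(o[0]["frame"][225:305,150:280],(800,492),interpolation=3)
cv2.imwrite("pics/c_e.png",b)
E
```

```text
t 2.0167 tcp [436.76  72.32  91.35] [-179.4    -0.25  114.95] rack [ -4.5  -30.04  91.35] gap 0.0007041890034118597 0.0 [-1.37 -0.05 -0.12]
[ 1.08  4.45 -4.69] [-0.01 -0.   -0.01]
```

View pics/c_e.png

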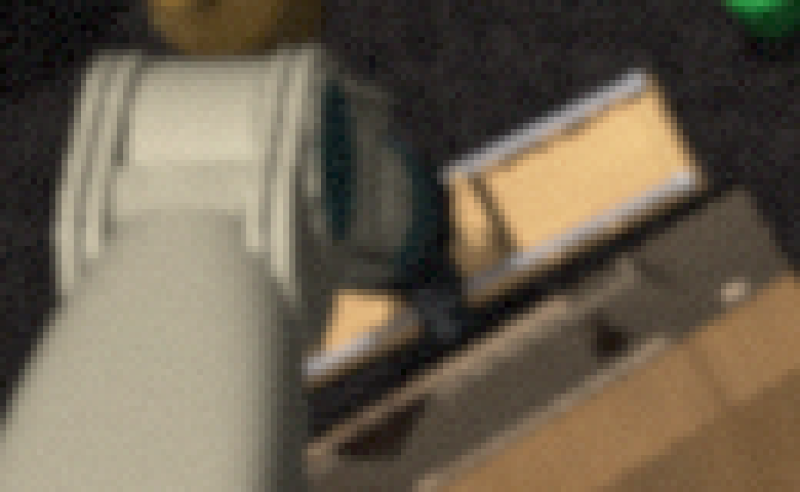

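The arm hides the stop plate, but the rear upright at (455–490, 175–250) lies behind the hand as I computed. I'll lower slowly into the well.

>>> {"api": "servo_tool", "payload": {"deltas": [{"gripper":0,"xyz":[1,4.5,0],"angular":[-0.01,0,-0.006]},{"gripper":0,"xyz":[1,4.5,10],"angular":[-0.01,0,-0.006]},{"gripper":0,"xyz":[1,4.5,20],"angular":[-0.01,0,-0.006]},{"gripper":0,"xyz":[1,4.5,30],"angular":[-0.01,0,-0.006]},{"gripper":0,"xyz":[1,4.5,40],"angular":[-0.01,0,-0.006]},{"gripper":0,"xyz":[1,4.5,43],"angular":[-0.01,0,-0.006]},{"gripper":0,"xyz":[1,4.5,43],"angular":[-0.01,0,-0.006]}]}}

```text
time: 2.7
tcp_pos: [444.4, 75.7, 51.8]
eef_rot: [179.6, -0.1, 115.3]
ft_force: [-0.2, 0.0, 0.1]
finger_gap: 0.002
grasp_force: 0.0
```

```bash
python3 d.py r 0 -126 47
```

```text
t 2.7 tcp [444.4   75.68  51.76] [179.6   -0.08 115.32] rack [  3.83 -30.26  51.76] gap 0.00157211771884616 0.0 [-0.19  0.02  0.05]
[-95.74  -3.9    4.6 ] [ 0.01 -0.    0.  ]
```

>>> {"api": "servo_tool", "payload": {"deltas": [{"gripper":0,"xyz":[-8,-4,3],"angular":[0.008,0,0]},{"gripper":0,"xyz":[-16,-4,3],"angular":[0.008,0,0]},{"gripper":0,"xyz":[-25,-4,3],"angular":[0.008,0,0]},{"gripper":0,"xyz":[-35,-4,3],"angular":[0.008,0,0]},{"gripper":0,"xyz":[-45,-4,3],"angular":[0.008,0,0]},{"gripper":0,"xyz":[-55,-4,3],"angular":[0.008,0,0]},{"gripper":0,"xyz":[-65,-4,3],"angular":[0.008,0,0]},{"gripper":0,"xyz":[-75,-4,3],"angular":[0.008,0,0]},{"gripper":0,"xyz":[-85,-4,3],"angular":[0.008,0,0]},{"gripper":0,"xyz":[-93,-4,3],"angular":[0.008,0,0]},{"gripper":0,"xyz":[-98,-4,3],"angular":[0.008,0,0]},{"gripper":0,"xyz":[-98,-4,3],"angular":[0.008,0,0]}]}}

```text
time: 3.7
tcp_pos: [485.4, -16.2, 50.6]
eef_rot: [179.9, 0.1, 115.2]
ft_force: [-0.3, -0.3, -0.3]
finger_gap: 0.001
grasp_force: 0.0
```

```bash
python3 d.py r 0 -126 47
```

```text
t 3.7 tcp [485.41 -16.2   50.6 ] [179.87   0.13 115.24] rack [   1.64 -130.85   50.6 ] gap 0.001016216761170664 0.0 [-0.35 -0.25 -0.3 ]
[ 4.86 -1.66  3.58] [ 0.  0. -0.]
```

>>> {"api": "servo_tool", "payload": {"deltas": [{"gripper":0,"xyz":[6,0,-41],"angular":[0,0,0]},{"gripper":0,"xyz":[6,0,-82],"angular":[0,0,0]},{"gripper":0.5,"xyz":[-20,-15,-115],"angular":[0,0,0]},{"gripper":1,"xyz":[-382,-200,-130],"angular":[0,0,0]},{"gripper":1,"xyz":[-382,-200,-130],"angular":[0,0,0]},{"gripper":1,"xyz":[-382,-200,-130],"angular":[0,0,0]},{"gripper":1,"xyz":[-382,-200,-130],"angular":[0,0,0]},{"gripper":1,"xyz":[-382,-200,-130],"angular":[0,0,0]},{"gripper":1,"xyz":[-382,-200,-130],"angular":[0,0,0]},{"gripper":1,"xyz":[-382,-200,-130],"angular":[0,0,0]},{"gripper":1,"xyz":[-382,-200,-130],"angular":[0,0,0]},{"gripper":1,"xyz":[-382,-200,-130],"angular":[0,0,0]}]}}

```text
time: 4.7
tcp_pos: [467.5, -414.8, 179.5]
eef_rot: [179.9, 0.2, 115.3]
ft_force: [1.1, 0.8, -0.7]
finger_gap: 0.999
grasp_force: 0.0
```

```bash
python3 d.py w 467.7 -446.8 180; python3 - <<'E'
from plant import *
from h import *
t=snapshot("top");pickle.dump(t,open("top1.pkl","wb"))
cv2.imwrite("pics/c_f.png",cv2.resize(t["frame"][225:305,150:280],(800,492),interpolation=3))
E
```

```text
t 4.7 tcp [ 467.52 -414.85  179.5 ] [179.94   0.18 115.31] rack [-184.9  -483.62  179.5 ] gap 0.9993553718067929 0.0 [ 1.09  0.84 -0.7 ]
[-28.97 -13.49  -0.42] [0. 0. 0.]
```

View pics/c_f.png

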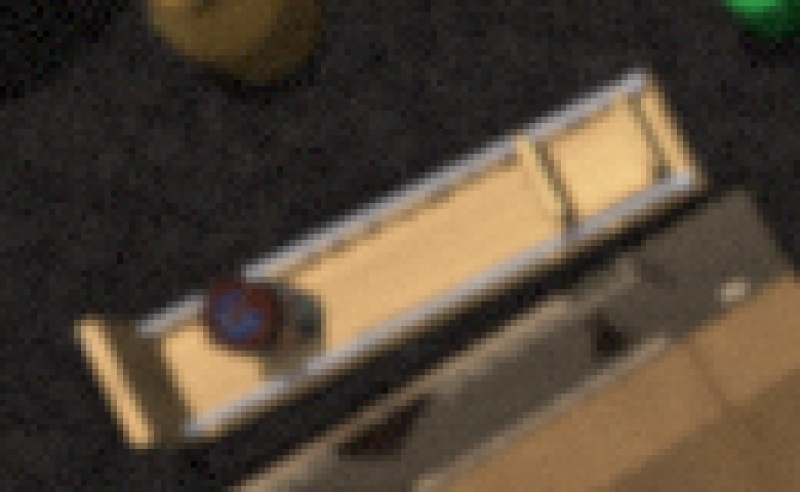

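The stop plate is now at about (520–565, 140–235), near the −y end, and jar C hasn't moved. Now I go over the red-capped jar.

>>> {"api": "servo_tool", "payload": {"deltas": [{"gripper":1,"xyz":[-29,-13.5,20],"angular":[0,0,0]},{"gripper":1,"xyz":[-29,-13.5,40],"angular":[0,0,0]},{"gripper":1,"xyz":[-29,-13.5,40],"angular":[0,0,0]},{"gripper":1,"xyz":[-29,-13.5,40],"angular":[0,0,0]}]}}

```text
time: 5.08
tcp_pos: [467.1, -442.9, 137.5]
eef_rot: [180.0, -0.1, 115.3]
ft_force: [0.4, -1.0, 0.3]
finger_gap: 1.004
grasp_force: 0.0
```

```bash
python3 d.py w 467.7 -446.8 65
```

```text
t 5.0833 tcp [ 467.06 -442.93  137.47] [179.97  -0.15 115.31] rack [-197.31 -508.82  137.47] gap 1.0038894877980602 0.0 [ 0.38 -1.03  0.31]
[-3.96 -1.11 72.46] [ 0. -0.  0.]
```

>>> {"api": "servo_tool", "payload": {"deltas": [{"gripper":1,"xyz":[-4,-1,20],"angular":[0,0,0]},{"gripper":1,"xyz":[-4,-1,45],"angular":[0,0,0]},{"gripper":1,"xyz":[-4,-1,65],"angular":[0,0,0]},{"gripper":1,"xyz":[-4,-1,72],"angular":[0,0,0]},{"gripper":1,"xyz":[-4,-1,72],"angular":[0,0,0]},{"gripper":0.2,"xyz":[-4,-1,72],"angular":[0,0,0]},{"gripper":0.2,"xyz":[-4,-1,72],"angular":[0,0,0]},{"gripper":0.2,"xyz":[-4,-1,72],"angular":[0,0,0]},{"gripper":0.2,"xyz":[-4,-1,72],"angular":[0,0,0]},{"gripper":0.2,"xyz":[-4,-1,72],"angular":[0,0,0]}], "squeeze": 35}}

```text
time: 5.92
tcp_pos: [469.6, -448.9, 68.4]
eef_rot: [179.9, 0.2, 115.3]
ft_force: [-0.7, -0.2, 6.2]
finger_gap: 0.468
grasp_force: 34.6
```

```bash
python3 d.py r 0 20 190
```

```text
t 5.9167 tcp [ 469.57 -448.89   68.42] [179.88   0.18 115.32] rack [-197.59 -515.28   68.42] gap 0.4677368379397926 34.566236436367035 [-0.71 -0.17  6.21]
[ 534.83  197.99 -122.9 ] [0. 0. 0.]
```

>>> {"api": "servo_tool", "payload": {"deltas": [{"gripper":0.2,"xyz":[0,0,-30],"angular":[0,0,0]},{"gripper":0.2,"xyz":[0,0,-70],"angular":[0,0,0]},{"gripper":0.2,"xyz":[0,0,-110],"angular":[0,0,0]},{"gripper":0.2,"xyz":[30,11,-123],"angular":[0,0,0]},{"gripper":0.2,"xyz":[65,24,-123],"angular":[0,0,0]},{"gripper":0.2,"xyz":[102,38,-123],"angular":[0,0,0]},{"gripper":0.2,"xyz":[140,52,-123],"angular":[0,0,0]},{"gripper":0.2,"xyz":[178,66,-123],"angular":[0,0,0]},{"gripper":0.2,"xyz":[216,80,-123],"angular":[0,0,0]},{"gripper":0.2,"xyz":[254,94,-123],"angular":[0,0,0]},{"gripper":0.2,"xyz":[292,108,-123],"angular":[0,0,0]},{"gripper":0.2,"xyz":[330,122,-123],"angular":[0,0,0]}]}}

```text
time: 6.92
tcp_pos: [437.0, -95.3, 189.6]
eef_rot: [179.9, -0.0, 115.3]
ft_force: [0.6, 0.5, -1.2]
finger_gap: 0.469
grasp_force: 35.9
```

```bash
python3 d.py r 0 20 190
```

```text
t 6.9167 tcp [436.96 -95.34 189.63] [179.86  -0.02 115.28] rack [ -75.98 -181.7   189.63] gap 0.46933759006960507 35.89976370334625 [ 0.64  0.54 -1.24]
[201.72  75.92  -0.13] [ 0. -0. -0.]
```

>>> {"api": "servo_tool", "payload": {"deltas": [{"gripper":0.2,"xyz":[38,14,0],"angular":[0,0,0]},{"gripper":0.2,"xyz":[76,28,0],"angular":[0,0,0]},{"gripper":0.2,"xyz":[114,42,0],"angular":[0,0,0]},{"gripper":0.2,"xyz":[150,56,0],"angular":[0,0,0]},{"gripper":0.2,"xyz":[180,68,0],"angular":[0,0,0]},{"gripper":0.2,"xyz":[196,74,0],"angular":[0,0,0]},{"gripper":0.2,"xyz":[201,75,0],"angular":[0,0,0]},{"gripper":0.2,"xyz":[201,75,15],"angular":[0,0,0]},{"gripper":0.2,"xyz":[201,75,30],"angular":[0,0,0]},{"gripper":0.2,"xyz":[201,75,30],"angular":[0,0,0]}]}}

```text
time: 7.75
tcp_pos: [417.2, 115.9, 157.3]
eef_rot: [-179.8, -0.1, 115.3]
ft_force: [-0.8, -0.5, -1.3]
finger_gap: 0.468
grasp_force: 35.8
```

```bash
python3 d.py r 0 20 83
```

```text
t 7.75 tcp [417.18 115.89 157.26] [-179.81   -0.08  115.32] rack [ -3.59  17.73 157.26] gap 0.468205570519994 35.75390875339508 [-0.81 -0.54 -1.27]
[ 2.17  3.84 74.25] [-0. -0.  0.]
```

>>> {"api": "servo_tool", "payload": {"deltas": [{"gripper":0.2,"xyz":[1,2,15],"angular":[0,0,0]},{"gripper":0.2,"xyz":[1,2,30],"angular":[0,0,0]},{"gripper":0.2,"xyz":[1,2,35],"angular":[0,0,0]},{"gripper":0.2,"xyz":[1,2,35],"angular":[0,0,0]},{"gripper":0.2,"xyz":[1,2,35],"angular":[0,0,0]}]}}

```text
time: 8.17
tcp_pos: [421.2, 117.9, 125.2]
eef_rot: [179.9, -0.0, 115.3]
ft_force: [1.0, -0.4, -2.5]
finger_gap: 0.472
grasp_force: 35.8
```

```bash
python3 d.py r 0 20 83; python3 - <<'E'
from plant import *
from h import *
s=snapshot("side");t=snapshot("top");pickle.dump((t,s),open("m2.pkl","wb"))
a=cv2.resize(s["frame"][215:325,110:230],(600,550),interpolation=3)
cv2.imwrite("pics/c_g.png",a)
print(observe()["tcp_pos"])
E
```

```text
t 8.1667 tcp [421.17 117.91 125.21] [179.91  -0.   115.28] rack [  0.88  17.84 125.21] gap 0.4718748464822273 35.80687075853348 [ 1.   -0.37 -2.5 ]
[ 2.15 -0.95 42.2 ] [ 0. -0. -0.]
[422.02353419 118.1639338  125.87944844]
```

View pics/c_g.png

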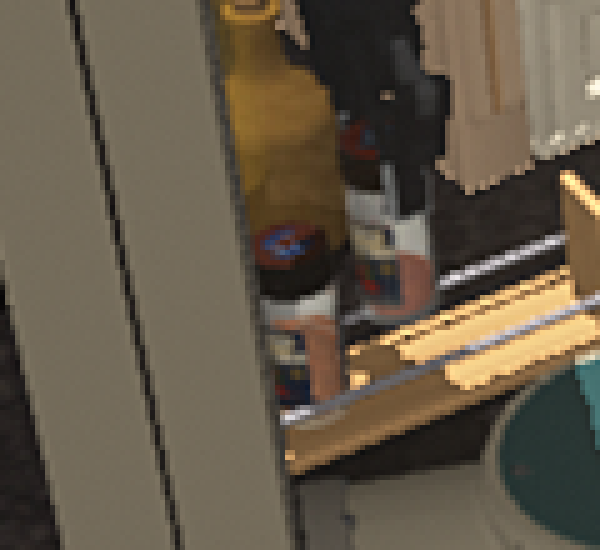

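Held jar is upright over the rack at (345–435, 110–320), jar C at (255–345, 220–420), near rail (285,415)–(600,300), far rail (440,285)–(565,240), stop plate (565,175). I check the rails and jar against the prediction.

```bash
python3 - <<'E'
from h import *
np.set_printoptions(precision=1,suppress=True)
t,s=pickle.load(open("m2.pkl","rb"))
P=lambda p:(110+(p[0]+.5)*.2-.5,215+(p[1]+.5)*.2-.5)
c=np.array([428,101.4,0]);F=R.from_euler("z",25.3,degrees=True)
for n,p,z in[("near",(285,415),35),("near",(440,360),35),("near",(598,300),35),("far",(440,285),35),("far",(565,240),35)]:
    print(n,F.inv().apply(plane(s,P(p),z)-c))
print((proj(s,[421.6,118,57])-[109.5,214.5])*5-.5)
# rails in first top picture by brightness profile across rack
t=pickle.load(open("top1.pkl","rb"));h=cv2.cvtColor(t["frame"],cv2.COLOR_BGR2HSV)
for y in(-60,-20,10,30,100,110):
    xs=np.arange(-45,46,1.5);q=proj(t,[c+F.apply([x,y,38]) for x in xs]).astype(np.float32)
    S=cv2.remap(h[...,1],q[None,:,0],q[None,:,1],1)[0].astype(int);V=cv2.remap(h[...,2],q[None,:,0],q[None,:,1],1)[0].astype(int)
    print(y,"bluish rail x:",xs[(S<90)&(V>110)])
E
```

```text
near [-25.2  99.1  35. ]
near [-28.   15.3  35. ]
near [-28.  -76.4  35. ]
far [ 30.3 -12.4  35. ]
far [ 29.8 -86.8  35. ]
[[407.  299.1]]
-60 bluish rail x: [-33.  -31.5 -30.  -28.5 -27.  -25.5 -24.  -22.5  27.   28.5  30.   31.5
  33.   34.5]
-20 bluish rail x: [-33.  -31.5 -30.  -28.5 -27.  -25.5 -24.  -22.5  27.   28.5  30.   31.5
  33.   34.5]
10 bluish rail x: [-33.  -31.5 -30.  -28.5 -27.  -25.5 -24.  -22.5  27.   28.5  30.   31.5
  33.   34.5]
30 bluish rail x: [-33.  -31.5 -30.  -28.5 -27.  -25.5 -24.  -22.5  25.5  27.   28.5  30.
  31.5  33.   34.5]
100 bluish rail x: [-34.5 -33.  -31.5 -30.  -28.5 -27.  -25.5 -24. ]
110 bluish rail x: [-33.  -31.5 -30.  -28.5 -27.  -25.5 -24.   25.5  27.   28.5  30.   31.5
  33. ]
```

>>> {"api": "servo_tool", "payload": {"deltas": [{"gripper":0.2,"xyz":[2,0,15],"angular":[0,0,0]},{"gripper":0.2,"xyz":[2,0,30],"angular":[0,0,0]},{"gripper":0.2,"xyz":[2,0,40],"angular":[0,0,0]},{"gripper":0.2,"xyz":[2,0,42],"angular":[0,0,0]},{"gripper":0.2,"xyz":[2,0,42],"angular":[0,0,0]}]}}

```text
time: 8.68
tcp_pos: [419.9, 120.0, 82.6]
eef_rot: [180.0, -0.0, 115.3]
ft_force: [0.1, 0.1, -0.9]
finger_gap: 0.47
grasp_force: 35.8
```

```bash
python3 d.py r 1 64 82
```

```text
t 8.6833 tcp [419.93 120.05  82.58] [179.95  -0.02 115.32] rack [ 0.67 20.31 82.58] gap 0.4699780971323752 35.829751789569855 [ 0.07  0.1  -0.94]
[43.69  0.34  0.6 ] [ 0. -0.  0.]
```

>>> {"api": "servo_tool", "payload": {"deltas": [{"gripper":0.2,"xyz":[4,0,0.5],"angular":[0,0,0]},{"gripper":0.2,"xyz":[8,0,0.5],"angular":[0,0,0]},{"gripper":0.2,"xyz":[12,0,0.5],"angular":[0,0,0]},{"gripper":0.2,"xyz":[16,0,0.5],"angular":[0,0,0]},{"gripper":0.2,"xyz":[20,0,0.5],"angular":[0,0,0]},{"gripper":0.2,"xyz":[24,0,0.5],"angular":[0,0,0]},{"gripper":0.2,"xyz":[28,0,0.5],"angular":[0,0,0]},{"gripper":0.2,"xyz":[32,0,0.5],"angular":[0,0,0]},{"gripper":0.2,"xyz":[36,0,0.5],"angular":[0,0,0]},{"gripper":0.2,"xyz":[40,0,0.5],"angular":[0,0,0]},{"gripper":0.2,"xyz":[43,0,0.5],"angular":[0,0,0]},{"gripper":0.2,"xyz":[43,0,0.5],"angular":[0,0,0]}]}}

```text
time: 9.68
tcp_pos: [401.4, 159.6, 82.2]
eef_rot: [179.9, -0.0, 115.4]
ft_force: [0.1, 0.2, -0.7]
finger_gap: 0.467
grasp_force: 35.8
```

```bash
python3 d.py r 1 64 79; python3 - <<'E'
from plant import *
for i in range(3):
    snapshot("side");o=observe();print(o["tcp_pos"],o["ft_force"],o["ft_torque"])
E
```

```text
t 9.6833 tcp [401.43 159.56  82.19] [179.91  -0.03 115.37] rack [ 0.83 63.94 82.19] gap 0.4674069953821414 35.826906859874725 [ 0.12  0.18 -0.71]
[0.06 0.16 3.19] [ 0. -0.  0.]
[401.63292754 159.39878496  82.23753184] [ 0.04239288  0.16643901 -1.24322279] [ 0.02194185 -0.00713592  0.00993197]
[401.81105522 159.27677117  82.28891229] [ 0.06763352 -0.37937086 -1.73696105] [ 0.00216879  0.02081001 -0.01263138]
[401.87588266 159.15940064  82.29376679] [ 0.37706539  0.83821825 -2.01130773] [-0.02498114 -0.01182774 -0.04439765]
```

>>> {"api": "servo_tool", "payload": {"deltas": [{"gripper":0.2,"xyz":[0,0,1],"angular":[0,0,0]},{"gripper":0.2,"xyz":[0,0,2],"angular":[0,0,0]},{"gripper":0.2,"xyz":[0,0,2],"angular":[0,0,0]},{"gripper":0.6,"xyz":[0,0,2],"angular":[0,0,0]},{"gripper":0.75,"xyz":[0,0,2],"angular":[0,0,0]},{"gripper":0.75,"xyz":[0,0,2],"angular":[0,0,0]},{"gripper":0.75,"xyz":[0,0,2],"angular":[0,0,0]},{"gripper":0.75,"xyz":[0,0,-18],"angular":[0,0,0]},{"gripper":0.75,"xyz":[0,0,-45],"angular":[0,0,0]},{"gripper":0.75,"xyz":[0,0,-80],"angular":[0,0,0]},{"gripper":0.75,"xyz":[0,0,-115],"angular":[0,0,0]}]}}

```text
time: 10.75
tcp_pos: [400.7, 158.7, 198.0]
eef_rot: [-180.0, -0.0, 115.3]
ft_force: [1.1, 0.4, -0.5]
finger_gap: 0.747
grasp_force: 0.0
```

```bash
python3 d.py w 548.7 -342.3 180
```

```text
t 10.75 tcp [400.71 158.68 197.97] [-179.99   -0.03  115.32] rack [ -0.2   63.45 197.97] gap 0.7468120877164773 0.0 [ 1.08  0.38 -0.51]
[-516.15  -80.51   17.75] [-0. -0.  0.]
```

>>> {"api": "servo_tool", "payload": {"deltas": [{"gripper":1,"xyz":[-30,-5,-5],"angular":[0,0,0]},{"gripper":1,"xyz":[-70,-11,-5],"angular":[0,0,0]},{"gripper":1,"xyz":[-110,-17,-5],"angular":[0,0,0]},{"gripper":1,"xyz":[-150,-23,-5],"angular":[0,0,0]},{"gripper":1,"xyz":[-190,-30,-5],"angular":[0,0,0]},{"gripper":1,"xyz":[-230,-36,-5],"angular":[0,0,0]},{"gripper":1,"xyz":[-270,-42,-5],"angular":[0,0,0]},{"gripper":1,"xyz":[-310,-48,-5],"angular":[0,0,0]},{"gripper":1,"xyz":[-350,-55,-5],"angular":[0,0,0]},{"gripper":1,"xyz":[-390,-61,-5],"angular":[0,0,0]},{"gripper":1,"xyz":[-430,-67,-5],"angular":[0,0,0]},{"gripper":1,"xyz":[-470,-73,-5],"angular":[0,0,0]}]}}

```text
time: 11.75
tcp_pos: [537.0, -299.2, 202.0]
eef_rot: [179.9, -0.0, 115.3]
ft_force: [0.7, -0.9, 0.3]
finger_gap: 1.002
grasp_force: 0.0
```

```bash
python3 d.py w 548.7 -342.3 150
```

```text
t 11.75 tcp [ 536.95 -299.21  202.03] [179.88  -0.01 115.3 ] rack [ -72.7  -408.75  202.03] gap 1.002219333916153 0.0 [ 0.65 -0.93  0.34]
[-43.99  -7.9   52.01] [ 0. -0. -0.]
```

>>> {"api": "servo_tool", "payload": {"deltas": [{"gripper":1,"xyz":[-25,-5,10],"angular":[0,0,0]},{"gripper":1,"xyz":[-42,-7,30],"angular":[0,0,0]},{"gripper":1,"xyz":[-43,-7,50],"angular":[0,0,0]},{"gripper":1,"xyz":[-43,-7,60],"angular":[0,0,0]},{"gripper":1,"xyz":[-43,-7,60],"angular":[0,0,0]},{"gripper":1,"xyz":[-43,-7,60],"angular":[0,0,0]}]}}

```text
time: 12.25
tcp_pos: [548.3, -337.9, 141.6]
eef_rot: [179.9, -0.1, 115.4]
ft_force: [0.6, -1.0, 0.0]
finger_gap: 0.998
grasp_force: 0.0
```

```bash
python3 d.py w 548.7 -342.3 66
```

```text
t 12.25 tcp [ 548.31 -337.93  141.56] [179.94  -0.12 115.36] rack [ -78.98 -448.61  141.56] gap 0.9975433535699588 0.0 [ 0.57 -0.95  0.04]
[-4.27 -1.6  75.55] [ 0. -0.  0.]
```

>>> {"api": "servo_tool", "payload": {"deltas": [{"gripper":1,"xyz":[-3,-1,20],"angular":[0,0,0]},{"gripper":1,"xyz":[-3,-1,45],"angular":[0,0,0]},{"gripper":1,"xyz":[-3,-1,65],"angular":[0,0,0]},{"gripper":1,"xyz":[-3,-1,75],"angular":[0,0,0]},{"gripper":1,"xyz":[-3,-1,75],"angular":[0,0,0]},{"gripper":0.2,"xyz":[-3,-1,75],"angular":[0,0,0]},{"gripper":0.2,"xyz":[-3,-1,75],"angular":[0,0,0]},{"gripper":0.2,"xyz":[-3,-1,75],"angular":[0,0,0]},{"gripper":0.2,"xyz":[-3,-1,75],"angular":[0,0,0]},{"gripper":0.2,"xyz":[-3,-1,75],"angular":[0,0,0]},{"gripper":0.2,"xyz":[-3,-1,75],"angular":[0,0,0]}], "squeeze": 35}}

```text
time: 13.17
tcp_pos: [550.5, -343.0, 69.2]
eef_rot: [179.8, 0.2, 115.3]
ft_force: [-0.0, 1.5, 6.8]
finger_gap: 0.463
grasp_force: 35.0
```

```bash
python3 - <<'E'
from plant import *
o=[]
for i in range(3): snapshot("top");o.append(observe()["tcp_pos"])
print(o)
E
python3 d.py r 1 14 190
```

```text
[array([ 550.50815462, -343.00071692,   69.1706936 ]), array([ 550.47923982, -342.99385532,   69.14722447]), array([ 550.49094713, -343.00091786,   69.14862252])]
t 13.3167 tcp [ 550.49 -343.     69.15] [179.82   0.16 115.31] rack [ -79.18 -454.12   69.15] gap 0.46487505084286607 35.010116660851054 [-0.82  0.18  6.33]
[ 467.76   80.69 -121.91] [0. 0. 0.]
```

>>> {"api": "servo_tool", "payload": {"deltas": [{"gripper":0.2,"xyz":[0,0,-30],"angular":[0,0,0]},{"gripper":0.2,"xyz":[0,0,-70],"angular":[0,0,0]},{"gripper":0.2,"xyz":[0,0,-110],"angular":[0,0,0]},{"gripper":0.2,"xyz":[30,5,-122],"angular":[0,0,0]},{"gripper":0.2,"xyz":[65,11,-122],"angular":[0,0,0]},{"gripper":0.2,"xyz":[102,18,-122],"angular":[0,0,0]},{"gripper":0.2,"xyz":[142,25,-122],"angular":[0,0,0]},{"gripper":0.2,"xyz":[182,32,-122],"angular":[0,0,0]},{"gripper":0.2,"xyz":[222,39,-122],"angular":[0,0,0]},{"gripper":0.2,"xyz":[262,46,-122],"angular":[0,0,0]},{"gripper":0.2,"xyz":[302,53,-122],"angular":[0,0,0]},{"gripper":0.2,"xyz":[342,60,-122],"angular":[0,0,0]}]}}

```text
time: 14.32
tcp_pos: [456.1, -5.6, 189.3]
eef_rot: [179.9, -0.0, 115.3]
ft_force: [1.0, -0.3, -0.8]
finger_gap: 0.471
grasp_force: 35.8
```

```bash
python3 d.py r 1 17 190
```

```text
t 14.3167 tcp [456.12  -5.65 189.31] [179.86  -0.01 115.29] rack [ -20.32 -108.8   189.31] gap 0.4708302259628782 35.759992630337365 [ 0.98 -0.26 -0.78]
[125.8   21.3   -0.62] [ 0. -0. -0.]
```

>>> {"api": "servo_tool", "payload": {"deltas": [{"gripper":0.2,"xyz":[40,7,0],"angular":[0,0,0]},{"gripper":0.2,"xyz":[76,13,0],"angular":[0,0,0]},{"gripper":0.2,"xyz":[105,18,0],"angular":[0,0,0]},{"gripper":0.2,"xyz":[120,20,0],"angular":[0,0,0]},{"gripper":0.2,"xyz":[125,20.5,15],"angular":[0,0,0]},{"gripper":0.2,"xyz":[125,20.5,35],"angular":[0,0,0]},{"gripper":0.2,"xyz":[125,20.5,55],"angular":[0,0,0]},{"gripper":0.2,"xyz":[125,20.5,60],"angular":[0,0,0]},{"gripper":0.2,"xyz":[125,20.5,60],"angular":[0,0,0]},{"gripper":0.2,"xyz":[125,20.5,60],"angular":[0,0,0]}]}}

```text
time: 15.15
tcp_pos: [422.4, 114.4, 129.6]
eef_rot: [179.9, -0.0, 115.3]
ft_force: [0.7, -0.9, -0.8]
finger_gap: 0.468
grasp_force: 35.8
```

```bash
python3 - <<'E'
from plant import *
snapshot("top");snapshot("top")
E
python3 d.py r 1 17 81
```

```text
t 15.25 tcp [423.52 114.46 130.56] [179.77   0.04 115.3 ] rack [  1.53  13.73 130.56] gap 0.46543034511661335 35.75580257544061 [ 0.26 -0.01 -0.18]
[ 3.31 -0.74 49.55] [0. 0. 0.]
```

>>> {"api": "servo_tool", "payload": {"deltas": [{"gripper":0.2,"xyz":[3,-0.5,15],"angular":[0,0,0]},{"gripper":0.2,"xyz":[3,-0.5,30],"angular":[0,0,0]},{"gripper":0.2,"xyz":[3,-0.5,42],"angular":[0,0,0]},{"gripper":0.2,"xyz":[3,-0.5,47],"angular":[0,0,0]},{"gripper":0.2,"xyz":[3,-0.5,49.5],"angular":[0,0,0]},{"gripper":0.2,"xyz":[3,-0.5,49.5],"angular":[0,0,0]},{"gripper":0.2,"xyz":[3,-0.5,49.5],"angular":[0,0,0]}]}}

```text
time: 15.83
tcp_pos: [422.0, 117.0, 81.2]
eef_rot: [179.8, 0.0, 115.3]
ft_force: [-1.6, -0.4, 3.5]
finger_gap: 0.469
grasp_force: 36.1
```

```bash
python3 d.py r 1 17 81
```

```text
t 15.8333 tcp [421.96 117.04  81.17] [179.77   0.05 115.31] rack [ 1.22 16.72 81.17] gap 0.468665482761406 36.08303094282746 [-1.63 -0.45  3.45]
[ 0.28 -0.22  0.17] [0. 0. 0.]
```

On the floor (contact force about 3.5 N). I release and lift.

>>> {"api": "servo_tool", "payload": {"deltas": [{"gripper":0.6,"xyz":[0,0,0],"angular":[0,0,0]},{"gripper":0.75,"xyz":[0,0,0],"angular":[0,0,0]},{"gripper":0.75,"xyz":[0,0,0],"angular":[0,0,0]},{"gripper":0.75,"xyz":[0,0,0],"angular":[0,0,0]},{"gripper":0.75,"xyz":[0,0,-20],"angular":[0,0,0]},{"gripper":0.75,"xyz":[0,0,-45],"angular":[0,0,0]},{"gripper":0.75,"xyz":[0,0,-80],"angular":[0,0,0]},{"gripper":0.75,"xyz":[0,0,-115],"angular":[0,0,0]}]}}

```text
time: 16.5
tcp_pos: [419.4, 116.8, 195.3]
eef_rot: [-180.0, -0.0, 115.3]
ft_force: [0.6, -0.5, -0.2]
finger_gap: 0.749
grasp_force: 0.0
```

```bash
python3 d.py w 460 -345.5 170
```

```text
t 16.5 tcp [419.37 116.81 195.29] [-179.98   -0.05  115.33] rack [ -1.22  17.62 195.29] gap 0.749036124433379 0.0 [ 0.65 -0.5  -0.19]
[-435.27 -161.03   24.99] [-0. -0.  0.]
```

>>> {"api": "servo_tool", "payload": {"deltas": [{"gripper":1,"xyz":[-30,-11,0],"angular":[0,0,0]},{"gripper":1,"xyz":[-68,-25,0],"angular":[0,0,0]},{"gripper":1,"xyz":[-106,-39,0],"angular":[0,0,0]},{"gripper":1,"xyz":[-144,-53,0],"angular":[0,0,0]},{"gripper":1,"xyz":[-182,-67,0],"angular":[0,0,0]},{"gripper":1,"xyz":[-220,-81,0],"angular":[0,0,0]},{"gripper":1,"xyz":[-258,-95,5],"angular":[0,0,0]},{"gripper":1,"xyz":[-296,-109,10],"angular":[0,0,0]},{"gripper":1,"xyz":[-334,-123,15],"angular":[0,0,0]},{"gripper":1,"xyz":[-372,-137,20],"angular":[0,0,0]},{"gripper":1,"xyz":[-408,-150,25],"angular":[0,0,0]},{"gripper":1,"xyz":[-432,-159,35],"angular":[0,0,0]}]}}

```text
time: 17.5
tcp_pos: [462.6, -346.1, 160.2]
eef_rot: [179.8, 0.2, 115.2]
ft_force: [0.8, 0.1, 0.4]
finger_gap: 1.0
grasp_force: 0.0
```

>>> {"api": "servo_tool", "payload": {"deltas": [{"gripper":1,"xyz":[-2,-1,20],"angular":[0,0,0]},{"gripper":1,"xyz":[-2,-1,35],"angular":[0,0,0]},{"gripper":1,"xyz":[-2,-1,35],"angular":[0,0,0]},{"gripper":1,"xyz":[-2,-1,35],"angular":[0,0,0]}]}}

```text
time: 17.83
tcp_pos: [460.8, -343.0, 123.4]
eef_rot: [179.9, -0.2, 115.3]
ft_force: [-0.7, 0.3, 0.6]
finger_gap: 1.0
grasp_force: 0.0
```

```bash
python3 - <<'E'
from plant import *
snapshot("top");snapshot("top")
E
python3 d.py w 460 -345.5 37
```

```text
t 17.9333 tcp [ 462.16 -343.84  125.41] [179.86   0.06 115.35] rack [-159.39 -417.13  125.41] gap 1.000916970707254 0.0 [ 0.73 -0.94 -0.62]
[-0.48 -2.88 88.4 ] [0. 0. 0.]
```

>>> {"api": "servo_tool", "payload": {"deltas": [{"gripper":1,"xyz":[-0.5,-2,25],"angular":[0,0,0]},{"gripper":1,"xyz":[-0.5,-2,50],"angular":[0,0,0]},{"gripper":1,"xyz":[-0.5,-2,75],"angular":[0,0,0]},{"gripper":1,"xyz":[-0.5,-2,90],"angular":[0,0,0]},{"gripper":1,"xyz":[-0.5,-2,90],"angular":[0,0,0]},{"gripper":0.2,"xyz":[-0.5,-2,90],"angular":[0,0,0]},{"gripper":0.2,"xyz":[-0.5,-2,90],"angular":[0,0,0]},{"gripper":0.2,"xyz":[-0.5,-2,90],"angular":[0,0,0]},{"gripper":0.2,"xyz":[-0.5,-2,90],"angular":[0,0,0]},{"gripper":0.2,"xyz":[-0.5,-2,90],"angular":[0,0,0]},{"gripper":0.2,"xyz":[-0.5,-2,90],"angular":[0,0,0]}], "squeeze": 35}}

```text
time: 18.85
tcp_pos: [461.6, -346.2, 36.8]
eef_rot: [179.8, 0.2, 115.3]
ft_force: [-0.7, 0.4, 5.8]
finger_gap: 0.44
grasp_force: 34.8
```

```bash
python3 d.py r 1 -35 170
```

```text
t 18.85 tcp [ 461.58 -346.24   36.77] [179.81   0.21 115.33] rack [-160.94 -419.06   36.77] gap 0.4398009513560577 34.79114708985435 [-0.69  0.44  5.81]
[ 383.5   162.57 -134.07] [0. 0. 0.]
```

>>> {"api": "servo_tool", "payload": {"deltas": [{"gripper":0.2,"xyz":[0,0,-8],"angular":[0,0,0]},{"gripper":0.2,"xyz":[0,0,-20],"angular":[0,0,0]},{"gripper":0.2,"xyz":[0,0,-30],"angular":[0,0,0]},{"gripper":0.2,"xyz":[0,0,-30],"angular":[0,0,0]},{"gripper":0.2,"xyz":[0,0,-30],"angular":[0,0,0]}]}}

```text
time: 19.27
tcp_pos: [461.1, -345.8, 66.0]
eef_rot: [179.8, 0.2, 115.3]
ft_force: [-0.2, 0.4, -1.4]
finger_gap: 0.438
grasp_force: 35.0
```

```bash
python3 - <<'E'
from plant import *
from h import *
s=snapshot("side");o=observe();print(o["tcp_pos"],o["ft_force"],o["finger_gap"])
t=snapshot("top")
a=cv2.resize(s["frame"][165:290,250:420],(800,588),interpolation=3);cv2.imwrite("pics/c_h.png",a)
E
```

```text
[ 460.52143101 -345.26172487   65.1544697 ] [-0.13708835  0.29409346 -0.34791004] 0.43447335722721697
```

View pics/c_h.png

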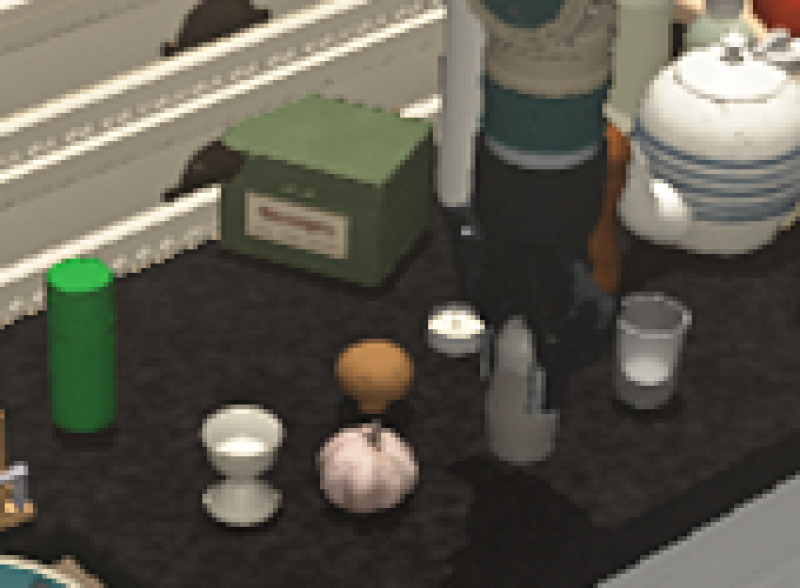

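The shaker hangs upright at crop (487–555, 320–462) and is lifted clear. The bystanders haven't moved. Next I check that the grip isn't creeping.

```bash
python3 - <<'E'
from plant import *
for i in range(8):
    snapshot("side");o=observe();print(o["time"],o["tcp_pos"][2],o["ft_force"][2],o["finger_gap"],o["grasp_force"])
E
python3 d.py r 1 -35 170
```

```text
19.4167 64.18037048476525 -0.06593331293043425 0.43823873943015373 35.00213606006582
19.4667 63.92554813342545 -0.7399364426643918 0.43737015023595094 35.001868209801614
19.5167 63.8662092405745 -0.862354974935046 0.4351337835723262 35.002641365281306
19.5667 63.887460694781296 -1.8397494572567807 0.43468755294402595 35.002041519619524
19.6167 63.920549962180495 -0.503779321742748 0.4396113840290516 35.002391030138824
19.6667 64.03979270480016 -1.0703500355612312 0.4328700332371701 35.00223925351747
19.7167 64.10338069491392 -1.283911012851191 0.4339316011888111 35.00214054569369
19.7667 64.2069511716168 -1.022447760161165 0.4381846106128667 35.00219463297981
t 19.7667 tcp [ 460.05 -344.88   64.21] [179.9   -0.03 115.32] rack [-161.75 -417.17   64.21] gap 0.4381846106128667 35.00219463297981 [ 0.15 -0.62 -1.02]
[ 382.16  163.08 -105.3 ] [ 0. -0.  0.]
```

Stable grip. I carry it over.

>>> {"api": "servo_tool", "payload": {"deltas": [{"gripper":0.2,"xyz":[0,0,-30],"angular":[0,0,0]},{"gripper":0.2,"xyz":[0,0,-65],"angular":[0,0,0]},{"gripper":0.2,"xyz":[12,5,-95],"angular":[0,0,0]},{"gripper":0.2,"xyz":[40,17,-105],"angular":[0,0,0]},{"gripper":0.2,"xyz":[72,31,-105],"angular":[0,0,0]},{"gripper":0.2,"xyz":[108,46,-105],"angular":[0,0,0]},{"gripper":0.2,"xyz":[144,61,-105],"angular":[0,0,0]},{"gripper":0.2,"xyz":[180,77,-105],"angular":[0,0,0]},{"gripper":0.2,"xyz":[216,92,-105],"angular":[0,0,0]},{"gripper":0.2,"xyz":[252,107,-105],"angular":[0,0,0]},{"gripper":0.2,"xyz":[288,123,-105],"angular":[0,0,0]},{"gripper":0.2,"xyz":[320,136,-105],"angular":[0,0,0]}]}}

```text
time: 20.77
tcp_pos: [445.5, 4.5, 170.0]
eef_rot: [179.8, -0.0, 115.3]
ft_force: [1.0, 0.3, -0.6]
finger_gap: 0.433
grasp_force: 35.2
```

```bash
python3 d.py r 1 -35 120; python3 - <<'E'
from plant import *
from h import *
# check the row in the rack: top view caps
t=snapshot("top");s=snapshot("side");pickle.dump((t,s),open("m3.pkl","wb"))
c=np.array([428,101.4,0]);F=R.from_euler("z",25.3,degrees=True)
h=cv2.cvtColor(t["frame"],cv2.COLOR_BGR2HSV)
for x in(0,2):
    ys=np.arange(-95,141,4.);q=proj(t,[c+F.apply([x,y,117]) for y in ys]).astype(np.float32)
    b=[cv2.remap(np.ascontiguousarray(t["frame"][...,i]),q[None,:,0],q[None,:,1],1)[0] for i in range(3)]
    print([(int(y),int(i),int(j),int(k)) for y,i,j,k in zip(ys,*b)])
E
```

```text
t 20.7667 tcp [445.55   4.47 169.96] [179.85  -0.   115.34] rack [-25.56 -95.13 169.96] gap 0.43268065645375775 35.156553846172756 [ 0.96  0.26 -0.58]
[60.11 26.47 50.04] [ 0. -0.  0.]
[(-95, 43, 43, 39), (-91, 58, 66, 62), (-87, 67, 77, 79), (-83, 71, 81, 85), (-79, 71, 83, 87), (-75, 62, 72, 77), (-71, 62, 70, 73), (-67, 56, 64, 67), (-63, 51, 59, 58), (-59, 41, 44, 39), (-55, 36, 34, 25), (-51, 41, 42, 33), (-47, 56, 64, 59), (-43, 71, 81, 83), (-39, 62, 70, 73), (-35, 50, 59, 61), (-31, 75, 88, 92), (-27, 125, 145, 152), (-23, 161, 185, 193), (-19, 164, 188, 197), (-15, 143, 164, 171), (-11, 133, 152, 159), (-7, 160, 182, 191), (-3, 160, 187, 195), (1, 144, 167, 174), (5, 135, 156, 163), (9, 139, 160, 169), (13, 146, 170, 178), (17, 148, 172, 179), (21, 150, 174, 182), (25, 154, 177, 186), (29, 157, 181, 189), (33, 157, 183, 190), (37, 159, 183, 192), (41, 157, 181, 190), (45, 160, 183, 192), (49, 160, 184, 191), (53, 158, 182, 191), (57, 157, 181, 190), (61, 158, 184, 191), (65, 158, 183, 192), (69, 160, 185, 193), (73, 159, 183, 191), (77, 158, 184, 192), (81, 158, 183, 191), (
[... 821 characters left out ...]
(9, 139, 160, 169), (13, 144, 169, 176), (17, 147, 172, 178), (21, 150, 175, 183), (25, 152, 177, 186), (29, 157, 182, 190), (33, 158, 182, 190), (37, 159, 184, 192), (41, 159, 183, 192), (45, 160, 183, 193), (49, 160, 184, 193), (53, 158, 184, 191), (57, 159, 183, 192), (61, 159, 184, 192), (65, 158, 183, 192), (69, 159, 184, 192), (73, 160, 183, 192), (77, 159, 183, 192), (81, 157, 181, 191), (85, 159, 184, 192), (89, 157, 181, 189), (93, 158, 180, 190), (97, 157, 182, 190), (101, 156, 180, 189), (105, 156, 179, 188), (109, 152, 175, 184), (113, 152, 176, 182), (117, 148, 170, 179), (121, 143, 166, 174), (125, 138, 160, 166), (129, 126, 145, 152), (133, 106, 124, 131), (137, 91, 115, 132)]
```

>>> {"api": "servo_tool", "payload": {"deltas": [{"gripper":0.2,"xyz":[28,14,0],"angular":[0,0,0]},{"gripper":0.2,"xyz":[44,23,0],"angular":[0,0,0]},{"gripper":0.2,"xyz":[48,26,0],"angular":[0,0,0]},{"gripper":0.2,"xyz":[48,26,20],"angular":[0,0,0]},{"gripper":0.2,"xyz":[48,26,40],"angular":[0,0,0]},{"gripper":0.2,"xyz":[48,26,60],"angular":[0,0,0]},{"gripper":0.2,"xyz":[48,26,70],"angular":[0,0,0]},{"gripper":0.2,"xyz":[48,26,70],"angular":[0,0,0]},{"gripper":0.2,"xyz":[48,26,70],"angular":[0,0,0]}]}}

```text
time: 21.62
tcp_pos: [448.9, 56.3, 99.7]
eef_rot: [180.0, -0.0, 115.3]
ft_force: [-0.7, -0.1, -1.3]
finger_gap: 0.434
grasp_force: 35.2
```

```bash
python3 - <<'E'
from plant import *
snapshot("top");snapshot("top")
E
python3 d.py r 1 -46 49
```

```text
t 21.7167 tcp [450.37  56.5  100.96] [179.78   0.06 115.29] rack [  1.04 -50.15 100.96] gap 0.43773316145375596 35.161215048719896 [ 1.43 -0.89 -0.77]
[ 4.2  -0.24 51.95] [ 0.  0. -0.]
```

>>> {"api": "servo_tool", "payload": {"deltas": [{"gripper":0.2,"xyz":[3,0,15],"angular":[0,0,0]},{"gripper":0.2,"xyz":[3,0,30],"angular":[0,0,0]},{"gripper":0.2,"xyz":[3,0,42],"angular":[0,0,0]},{"gripper":0.2,"xyz":[3,0,48],"angular":[0,0,0]},{"gripper":0.2,"xyz":[3,0,51],"angular":[0,0,0]},{"gripper":0.2,"xyz":[3,0,51],"angular":[0,0,0]},{"gripper":0.2,"xyz":[3,0,51],"angular":[0,0,0]}]}}

```text
time: 22.3
tcp_pos: [448.9, 59.6, 49.7]
eef_rot: [179.8, 0.0, 115.3]
ft_force: [0.4, -0.7, -0.5]
finger_gap: 0.435
grasp_force: 35.2
```

```bash
python3 d.py r 1 -46 49
```

```text
t 22.3 tcp [448.94  59.61  49.71] [179.8    0.04 115.32] rack [  1.08 -46.73  49.71] gap 0.4349395635352764 35.181457756552845 [ 0.39 -0.74 -0.52]
[ 0.73 -0.08  0.71] [0. 0. 0.]
```

>>> {"api": "servo_tool", "payload": {"deltas": [{"gripper":0.2,"xyz":[0,0,0.7],"angular":[0,0,0]},{"gripper":0.2,"xyz":[0,0,1.4],"angular":[0,0,0]},{"gripper":0.2,"xyz":[0,0,1.4],"angular":[0,0,0]},{"gripper":0.2,"xyz":[0,0,1.4],"angular":[0,0,0]}]}}

```text
time: 22.63
tcp_pos: [449.1, 59.6, 48.7]
eef_rot: [179.8, 0.1, 115.3]
ft_force: [-0.8, 0.4, 5.7]
finger_gap: 0.433
grasp_force: 36.0
```

Contact with the floor. I release, lift, then move aside to check.

>>> {"api": "servo_tool", "payload": {"deltas": [{"gripper":0.6,"xyz":[0,0,0],"angular":[0,0,0]},{"gripper":0.75,"xyz":[0,0,0],"angular":[0,0,0]},{"gripper":0.75,"xyz":[0,0,0],"angular":[0,0,0]},{"gripper":0.75,"xyz":[0,0,-10],"angular":[0,0,0]},{"gripper":0.75,"xyz":[0,0,-30],"angular":[0,0,0]},{"gripper":0.75,"xyz":[0,0,-60],"angular":[0,0,0]},{"gripper":0.75,"xyz":[0,0,-100],"angular":[0,0,0]},{"gripper":0,"xyz":[-40,0,-120],"angular":[0,0,0]},{"gripper":0,"xyz":[-80,-10,-120],"angular":[0,0,0]},{"gripper":0,"xyz":[-120,-20,-120],"angular":[0,0,0]},{"gripper":0,"xyz":[-160,-30,-120],"angular":[0,0,0]},{"gripper":0,"xyz":[-200,-40,-120],"angular":[0,0,0]}]}}

```text
time: 23.63
tcp_pos: [497.3, -139.3, 168.6]
eef_rot: [179.8, 0.1, 115.3]
ft_force: [0.5, 0.3, 0.2]
finger_gap: 0.04
grasp_force: 0.0
```

```bash
python3 - <<'E'
from plant import *
from h import *
t=snapshot("top");pickle.dump(t,open("top4.pkl","wb"))
c=np.array([428,101.4,0]);F=R.from_euler("z",25.3,degrees=True)
# rectified rack at z=117 plane, 2 px/mm ; rows = rack x 60..-60, cols = y 150..-150
g=np.array([[c+F.apply([x,y,84]) for y in np.arange(150,-151,-.5)] for x in np.arange(60,-61,-.5)])
q=proj(t,g.reshape(-1,3)).reshape(g.shape[0],g.shape[1],2).astype(np.float32)
r=cv2.remap(t["frame"],q[...,0],q[...,1],1);cv2.imwrite("pics/rect.png",r)
h=cv2.cvtColor(t["frame"],cv2.COLOR_BGR2HSV)
np.set_printoptions(linewidth=250)
for z,xs in((117,(0,)),(84,(15,-15)),(102,(0,))):
  for x in xs:
    ys=np.arange(140,-120,-5.);q=proj(t,[c+F.apply([x,y,z]) for y in ys]).astype(np.float32)
    print(z,x,[f"{int(y)}:{int(v)}/{int(s)}" for y,v,s in zip(ys,cv2.remap(h[...,2],q[None,:,0],q[None,:,1],1)[0],cv2.remap(h[...,1],q[None,:,0],q[None,:,1],1)[0])])
E
python3 d.py r 1 -120 150
```

```text
117 0 ['140:168/113', '135:90/113', '130:71/118', '125:69/127', '120:65/76', '115:74/46', '110:88/70', '105:87/65', '100:74/70', '95:70/113', '90:71/145', '85:87/134', '80:112/159', '75:101/89', '70:109/49', '65:118/64', '60:103/83', '55:88/74', '50:112/150', '45:92/112', '40:116/69', '35:115/80', '30:58/82', '25:41/55', '20:51/50', '15:62/39', '10:60/50', '5:53/69', '0:42/61', '-5:47/39', '-10:87/61', '-15:138/101', '-20:200/114', '-25:222/112', '-30:218/112', '-35:180/73', '-40:174/19', '-45:191/17', '-50:181/19', '-55:168/32', '-60:158/41', '-65:166/43', '-70:173/43', '-75:179/44', '-80:184/42', '-85:189/45', '-90:185/42', '-95:190/44', '-100:191/46', '-105:190/45', '-110:189/44', '-115:189/41']
84 15 ['140:79/113', '135:75/122', '130:67/109', '125:73/67', '120:78/79', '115:70/70', '110:68/80', '105:72/126', '100:70/120', '95:75/95', '90:104/106', '85:119/138', '80:109/127', '75:90/81', '70:93/85', '65:103/117', '60:120/137', '55:125/109', '50:141/100', '45:160/108', '40:136/110', '35:76/86', '30:45/49', '25:46/42', '20:45/48', '15:50/50', '10:46/58', '5:70/70', '0:102/82', '-5:15
[... 1221 characters left out ...]
5', '70:116/66', '65:111/80', '60:88/72', '55:107/137', '50:98/140', '45:96/70', '40:111/57', '35:68/51', '30:41/51', '25:44/50', '20:60/33', '15:57/43', '10:52/60', '5:44/65', '0:39/45', '-5:63/44', '-10:82/53', '-15:142/109', '-20:205/113', '-25:222/112', '-30:198/96', '-35:165/35', '-40:176/17', '-45:175/20', '-50:165/33', '-55:163/41', '-60:172/45', '-65:177/43', '-70:182/43', '-75:184/43', '-80:187/43', '-85:186/45', '-90:188/43', '-95:189/45', '-100:191/43', '-105:191/44', '-110:191/42', '-115:190/41']
t 23.6833 tcp [ 500.18 -146.95  169.01] [179.82   0.54 115.  ] rack [ -40.87 -255.37  169.01] gap -0.001174090246797885 0.0 [ 3.26 -6.29 -0.58]
[135.76  41.11  17.86] [ 0.    0.01 -0.01]
```

The top profile shows three caps at rack y ≈ 108, 67 and 16 and the shaker's white head at −43, all standing. Now the stop well.

>>> {"api": "servo_tool", "payload": {"deltas": [{"gripper":0,"xyz":[38,11,0],"angular":[0,0,0]},{"gripper":0,"xyz":[76,23,0],"angular":[0,0,0]},{"gripper":0,"xyz":[110,33,0],"angular":[0,0,0]},{"gripper":0,"xyz":[128,39,10],"angular":[0,0,0]},{"gripper":0,"xyz":[133,41,35],"angular":[0,0,0]},{"gripper":0,"xyz":[133,41,55],"angular":[0,0,0]},{"gripper":0,"xyz":[133,41,65],"angular":[0,0,0]},{"gripper":0,"xyz":[133,41,65],"angular":[0,0,0]},{"gripper":0,"xyz":[133,41,65],"angular":[0,0,0]}]}}

```text
time: 24.43
tcp_pos: [477.0, 0.3, 102.6]
eef_rot: [179.9, -0.0, 115.3]
ft_force: [0.3, -0.2, -0.1]
finger_gap: 0.001
grasp_force: 0.0
```

```bash
python3 - <<'E'
from plant import *
snapshot("top");snapshot("top")
E
python3 d.py r 1 -122 50
```

```text
t 24.5333 tcp [478.47  -0.06 103.74] [179.78   0.07 115.29] rack [   2.27 -113.3   103.74] gap 0.0030373658152929362 0.0 [-0.02 -0.97  1.03]
[-8.64 -1.47 53.75] [ 0.  0. -0.]
```

>>> {"api": "servo_tool", "payload": {"deltas": [{"gripper":0,"xyz":[-8.5,-1,0],"angular":[0,0,0]},{"gripper":0,"xyz":[-8.5,-1,5],"angular":[0,0,0]},{"gripper":0,"xyz":[-8.5,-1,15],"angular":[0,0,0]},{"gripper":0,"xyz":[-8.5,-1,25],"angular":[0,0,0]},{"gripper":0,"xyz":[-8.5,-1,35],"angular":[0,0,0]},{"gripper":0,"xyz":[-8.5,-1,45],"angular":[0,0,0]},{"gripper":0,"xyz":[-8.5,-1,53],"angular":[0,0,0]},{"gripper":0,"xyz":[-8.5,-1,53],"angular":[0,0,0]},{"gripper":0,"xyz":[-8.5,-1,53],"angular":[0,0,0]}]}}

```text
time: 25.28
tcp_pos: [479.1, -7.5, 48.4]
eef_rot: [180.0, -0.1, 115.3]
ft_force: [-0.3, -0.3, -0.3]
finger_gap: -0.002
grasp_force: 0.0
```

```bash
python3 d.py r 1 -60 50
```

```text
t 25.2833 tcp [479.14  -7.46  48.44] [179.99  -0.07 115.33] rack [  -0.28 -120.27   48.44] gap -0.002205242919490354 0.0 [-0.33 -0.33 -0.26]
[60.28  1.32 -1.48] [ 0. -0.  0.]
```

>>> {"api": "servo_tool", "payload": {"deltas": [{"gripper":0,"xyz":[5,0,0],"angular":[0,0,0]},{"gripper":0,"xyz":[10,0,0],"angular":[0,0,0]},{"gripper":0,"xyz":[14,0,0],"angular":[0,0,0]},{"gripper":0,"xyz":[18,0,0],"angular":[0,0,0]},{"gripper":0,"xyz":[22,0,0],"angular":[0,0,0]},{"gripper":0,"xyz":[26,0,0],"angular":[0,0,0]},{"gripper":0,"xyz":[30,0,0],"angular":[0,0,0]},{"gripper":0,"xyz":[34,0,0],"angular":[0,0,0]},{"gripper":0,"xyz":[38,0,0],"angular":[0,0,0]},{"gripper":0,"xyz":[42,0,0],"angular":[0,0,0]},{"gripper":0,"xyz":[46,0,0],"angular":[0,0,0]},{"gripper":0,"xyz":[50,0,0],"angular":[0,0,0]}]}}

```text
time: 26.28
tcp_pos: [458.9, 37.7, 49.6]
eef_rot: [179.9, 0.0, 115.3]
ft_force: [0.6, -3.5, 2.5]
finger_gap: 0.003
grasp_force: 1.8
```

>>> {"api": "servo_tool", "payload": {"deltas": [{"gripper":0,"xyz":[2,0,0],"angular":[0,0,0]},{"gripper":0,"xyz":[4,0,0],"angular":[0,0,0]},{"gripper":0,"xyz":[6,0,0],"angular":[0,0,0]},{"gripper":0,"xyz":[8,0,0],"angular":[0,0,0]},{"gripper":0,"xyz":[10,0,0],"angular":[0,0,0]},{"gripper":0,"xyz":[12,0,0],"angular":[0,0,0]}]}}

```text
time: 26.78
tcp_pos: [453.7, 48.4, 49.5]
eef_rot: [179.9, 0.0, 115.3]
ft_force: [0.8, -4.4, 2.4]
finger_gap: 0.003
grasp_force: 1.9
```

```bash
python3 d.py r 1 -46 50
```

```text
t 26.7833 tcp [453.67  48.43  49.53] [179.87   0.01 115.32] rack [  0.57 -58.86  49.53] gap 0.0025087509074946737 1.9480709731578827 [ 0.81 -4.38  2.39]
[12.86  0.44 -0.47] [0. 0. 0.]
```

>>> {"api": "servo_tool", "payload": {"deltas": [{"gripper":0,"xyz":[1.5,0,0],"angular":[0,0,0]},{"gripper":0,"xyz":[3,0,0],"angular":[0,0,0]},{"gripper":0,"xyz":[4.5,0,0],"angular":[0,0,0]},{"gripper":0,"xyz":[6,0,0],"angular":[0,0,0]},{"gripper":0,"xyz":[7.5,0,0],"angular":[0,0,0]},{"gripper":0,"xyz":[9,0,0],"angular":[0,0,0]}]}}

```text
time: 27.28
tcp_pos: [450.0, 56.1, 49.5]
eef_rot: [179.9, 0.1, 115.3]
ft_force: [1.0, -5.1, 2.5]
finger_gap: 0.002
grasp_force: 2.8
```

>>> {"api": "servo_tool", "payload": {"deltas": [{"gripper":0,"xyz":[1,0,0],"angular":[0,0,0]},{"gripper":0,"xyz":[2,0,0],"angular":[0,0,0]},{"gripper":0,"xyz":[3,0,0],"angular":[0,0,0]}]}}

```text
time: 27.53
tcp_pos: [448.7, 58.8, 49.5]
eef_rot: [179.9, 0.1, 115.3]
ft_force: [0.7, -5.7, 2.7]
finger_gap: -0.0
grasp_force: 2.8
```

```bash
python3 d.py r 1 -46 50
```

```text
t 27.5333 tcp [448.7   58.77  49.54] [179.89   0.09 115.31] rack [  0.49 -47.39  49.54] gap -0.0003833801249682208 2.784300525672734 [ 0.73 -5.7   2.69]
[ 1.39  0.51 -0.46] [0. 0. 0.]
```

>>> {"api": "servo_tool", "payload": {"deltas": [{"gripper":0,"xyz":[1,0,0],"angular":[0,0,0]},{"gripper":0,"xyz":[2,0,0],"angular":[0,0,0]},{"gripper":0,"xyz":[3,0,0],"angular":[0,0,0]}]}}

```text
time: 27.78
tcp_pos: [447.4, 61.5, 49.5]
eef_rot: [179.9, 0.1, 115.3]
ft_force: [1.6, -5.0, 2.7]
finger_gap: -0.001
grasp_force: 2.8
```

>>> {"api": "servo_tool", "payload": {"deltas": [{"gripper":0,"xyz":[1,0,0],"angular":[0,0,0]},{"gripper":0,"xyz":[2,0,0],"angular":[0,0,0]}]}}

```text
time: 27.95
tcp_pos: [446.5, 63.3, 49.5]
eef_rot: [179.9, 0.1, 115.3]
ft_force: [1.4, -5.0, 3.1]
finger_gap: 0.002
grasp_force: 2.8
```

>>> {"api": "servo_tool", "payload": {"deltas": [{"gripper":0,"xyz":[1,0,0],"angular":[0,0,0]},{"gripper":0,"xyz":[2,0,0],"angular":[0,0,0]},{"gripper":0,"xyz":[2,0,0],"angular":[0,0,0]}]}}

```text
time: 28.2
tcp_pos: [445.6, 65.2, 49.5]
eef_rot: [179.9, 0.1, 115.3]
ft_force: [0.7, -6.3, 3.1]
finger_gap: 0.001
grasp_force: 2.7
```

>>> {"api": "servo_tool", "payload": {"deltas": [{"gripper":0,"xyz":[1,0,0],"angular":[0,0,0]},{"gripper":0,"xyz":[2,0,0],"angular":[0,0,0]},{"gripper":0,"xyz":[2,0,0],"angular":[0,0,0]}]}}

```text
time: 28.45
tcp_pos: [445.4, 65.5, 49.6]
eef_rot: [179.9, 0.3, 115.3]
ft_force: [1.7, -9.4, 2.5]
finger_gap: 0.001
grasp_force: 4.9
```

```bash
python3 - <<'E'
from plant import *
from h import *
s=snapshot("side");t=snapshot("top");pickle.dump((t,s),open("m5.pkl","wb"))
E
python3 d.py r 1 -46 50
```

```text
t 28.55 tcp [445.43  65.55  49.59] [179.93   0.29 115.27] rack [  0.44 -39.86  49.59] gap -0.0008138247323161222 4.844367317855358 [ 2.55 -8.5   2.28]
[-6.14  0.56 -0.38] [ 0.    0.01 -0.  ]
```

>>> {"api": "servo_tool", "payload": {"deltas": [{"gripper":0,"xyz":[1,0,0],"angular":[0,0,0]},{"gripper":0,"xyz":[2,0,0],"angular":[0,0,0]},{"gripper":0,"xyz":[3,0,0],"angular":[0,0,0]},{"gripper":0,"xyz":[3,0,0],"angular":[0,0,0]}]}}

```text
time: 28.88
tcp_pos: [445.1, 66.3, 49.7]
eef_rot: [180.0, 0.6, 115.2]
ft_force: [4.2, -15.6, -0.5]
finger_gap: 0.001
grasp_force: 7.9
```

>>> {"api": "servo_tool", "payload": {"deltas": [{"gripper":0,"xyz":[-4,0,0],"angular":[0,0,0]},{"gripper":0,"xyz":[-8,0,0],"angular":[0,0,0]},{"gripper":0,"xyz":[-13,0,0],"angular":[0,0,0]},{"gripper":0,"xyz":[-15,0,0],"angular":[0,0,0]},{"gripper":0,"xyz":[-15,0,-15],"angular":[0,0,0]},{"gripper":0,"xyz":[-15,0,-40],"angular":[0,0,0]},{"gripper":0,"xyz":[-15,0,-75],"angular":[0,0,0]},{"gripper":0,"xyz":[-15,0,-115],"angular":[0,0,0]},{"gripper":0,"xyz":[-55,-15,-140],"angular":[0,0,0]},{"gripper":0,"xyz":[-95,-30,-150],"angular":[0,0,0]},{"gripper":0,"xyz":[-135,-45,-150],"angular":[0,0,0]},{"gripper":0,"xyz":[-175,-60,-150],"angular":[0,0,0]}]}}

```text
time: 29.88
tcp_pos: [463.4, -103.4, 200.7]
eef_rot: [179.7, 0.1, 115.4]
ft_force: [1.1, 0.8, -0.0]
finger_gap: -0.001
grasp_force: 0.0
```

>>> {"api": "servo_tool", "payload": {"deltas": [{"gripper":0,"xyz":[-40,-13,0],"angular":[0,0,0]},{"gripper":0,"xyz":[-80,-26,0],"angular":[0,0,0]},{"gripper":0,"xyz":[-120,-39,0],"angular":[0,0,0]},{"gripper":0,"xyz":[-160,-52,0],"angular":[0,0,0]},{"gripper":0,"xyz":[-200,-65,0],"angular":[0,0,0]},{"gripper":0,"xyz":[-240,-78,0],"angular":[0,0,0]},{"gripper":0,"xyz":[-240,-78,0],"angular":[0,0,0]},{"gripper":0,"xyz":[-240,-78,0],"angular":[0,0,0]}]}}

```text
time: 30.55
tcp_pos: [494.7, -354.5, 198.0]
eef_rot: [179.9, -0.1, 115.1]
ft_force: [0.0, -0.1, -0.5]
finger_gap: -0.001
grasp_force: 0.0
```

```bash
python3 - <<'E'
from plant import *
from h import *
t=snapshot("top");s=snapshot("side");pickle.dump((t,s),open("m6.pkl","wb"))
t1=pickle.load(open("top1.pkl","rb"))
c=np.array([428,101.4,0]);F=R.from_euler("z",25.3,degrees=True)
h=cv2.cvtColor(t["frame"],cv2.COLOR_BGR2HSV)
for z,x in((117,0),(102,0),(84,20),(84,10),(84,0),(84,-10),(84,-18)):
    ys=np.arange(140,-100,-4.);q=proj(t,[c+F.apply([x,y,z]) for y in ys]).astype(np.float32)
    print(z,x,*[f"{int(y)}:{int(v)}/{int(w)}" for y,v,w in zip(ys,cv2.remap(h[...,2],q[None,:,0],q[None,:,1],1)[0],cv2.remap(h[...,1],q[None,:,0],q[None,:,1],1)[0])])
print(observe()["tcp_pos"],observe()["joint_velocities"])
# bystanders: image difference vs start near each
t0=pickle.load(open("top0.pkl","rb"))
for n,p in dict(egg=(467,-180,52),garlic=(460,-254,45),glass=(545,-448,59),mush=(553,-275,35),candle=(621,-342,16),mill=(646,-433,148)).items():
    u,v=proj(t0,p)[0].astype(int);a=cv2.matchTemplate(t["frame"][v-16:v+17,u-16:u+17],t0["frame"][v-7:v+8,u-7:u+8],cv2.TM_CCOEFF_NORMED)
    _,m,_,l=cv2.minMaxLoc(a);print(n,round(m,2),np.array(l)-9)
E
```

```text
117 0 140:133/120 136:77/105 132:65/56 128:78/55 124:76/44 120:74/48 116:71/70 112:69/96 108:72/137 104:70/148 100:87/144 96:108/170 92:101/133 88:91/70 84:99/58 80:106/77 76:97/81 72:85/70 68:105/132 64:99/142 60:63/103 56:43/68 52:40/47 48:50/46 44:61/46 40:60/46 36:60/47 32:53/65 28:40/67 24:42/48 20:43/23 16:82/48 12:121/32 8:167/17 4:187/16 0:194/16 -4:196/14 -8:191/15 -12:171/16 -16:138/16 -20:103/22 -24:126/73 -28:193/106 -32:199/113 -36:132/115 -40:114/116 -44:185/115 -48:220/114 -52:225/112 -56:224/113 -60:224/111 -64:227/108 -68:226/111 -72:224/112 -76:225/112 -80:222/114 -84:215/117 -88:186/114 -92:119/121 -96:157/117
102 0 140:77/110 136:62/52 132:84/75 128:83/70 124:89/71 120:75/69 116:66/94 112:72/125 108:70/141 104:90/148 100:106/161 96:100/118 92:95/53 88:106/55 84:112/71 80:102/84 76:84/60 72:101/117 68:105/147 64:67/119 60:41/80 56:39/64 52:40/60 48:56/40 44:57/47 40:57/43 36:51/56 32:44/51 28:39/54 24:40/19 20:65/38 16:104/26 12:156/16 8:185/16 4:191/14 0:196/15 -4:202/14 -8:185/14 -12:153/16 -16:113/13 -20:106/49 -24:168/104 -28:209/112 -32:163/116 -36:105/114 -40
[... 2869 characters left out ...]
50 84:88/154 80:75/137 76:59/125 72:61/120 68:76/88 64:71/68 60:52/47 56:52/38 52:53/65 48:52/56 44:45/54 40:45/50 36:50/55 32:55/69 28:57/64 24:55/53 20:44/62 16:49/84 12:75/70 8:89/64 4:82/37 0:78/29 -4:67/28 -8:61/26 -12:54/19 -16:71/44 -20:124/94 -24:177/110 -28:160/111 -32:110/113 -36:138/114 -40:211/116 -44:233/108 -48:235/110 -52:234/109 -56:236/107 -60:235/108 -64:235/107 -68:236/108 -72:236/108 -76:232/108 -80:206/115 -84:166/115 -88:122/115 -92:155/116 -96:208/114
[ 494.31033847 -351.61247448  198.200886  ] [ 1.23575812 -1.09566401 -0.99263324 -0.0234611  -0.16460072 -0.03517392]
egg 0.92 [0 0]
garlic 0.3 [-6  1]
glass 0.3 [-2 -9]
mush 0.78 [-1 -1]
candle 0.86 [0 0]
mill 0.84 [0 0]
```

```bash
python3 -c "
from plant import *
print(close_job())"
```

```text
the job is handed in; nothing more can be done
None
```

I handed the job in at about 30.6 s. From left to right, the row is jar C, the red-capped jar, the dark-capped jar and the shaker, packed against the wall. I pushed the stop until it stalled at about 16 N, which I measure at 0.16–0.17 m from the wall. In the last picture the egg cup, mushroom, candle and pepper mill hadn't moved. The garlic and glass weren't confirmed there (probably hidden by the arm), but stood in place in an earlier picture, and the judge's result wasn't shown.

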